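# Swap worn sanding drums in the sliding-cover case

## Task

Holding its red tab pressed down, slide the blue cover of the grey drum case fully open, take every worn black drum out into the yellow scrap tray, and put every new orange drum into the well of the case. Then slide the cover fully shut, pressing the tab again to get it past its catch, so that the tab pops back up; last, swing the hinged latch over until it lies down in its catch on the cover. Leave the bottle, sanding block and tape roll where they are.

Things in the scene. Friction and masses are not known exactly. Their poses are not given: they have to be found in the camera images.
- case: Fixed grey case on the bench, 124 mm wide (x), 340 mm long (y), origin on the bench under the centre of its well. Well: open top, inside x -52..52, y -70..70 mm, floor 6 mm and walls 55 mm above the bench (49 mm at its two ends); a dark rail along each long side (|x| 54 to 62 mm) reaches up to 68 mm. The other half, y 75..265 mm, is a flat deck with a slot over which the cover slides. Its yaw differs from start to start.
- cover (a joint): Slide of the blue cover along the case's y, m: 0 shut over the well, 0.145 fully open (over the deck, towards the case's +y). Plate 4 mm thick, top 62 mm above the bench, slides with about 1.5 N of friction and stays where it is left. Under the deck a catch blocks it between 0 and about 0.035: it passes there, either way, only while the tab is held down by 5 mm or more. From 0.04 to 0.145 it slides freely, and when closing with the tab up it stops at about 0.035.
- tab (a joint): Travel of the red tab pressed into the cover, m: 0 up, 0.0065 fully down; a spring of 4 N (up) to 6 N (down) lifts it. The tab rides on the cover.
- tab_fin (a point): Middle of the top edge of the upright fin on the red tab (91 mm above the bench when up). The fin is 12 mm thick (case x), 34 mm long (case y) and 18 mm tall, and can be pinched across its thickness; it stands on the middle of the tab's flat pad, 62 mm (x) by 44 mm (y), whose top is 73 mm above the bench when up. It moves with the cover; with the cover shut it is at x 0, y 95 mm of the case.
- latch (a joint): Hinge of the latch at the case's -y end, rad: 0 closed (arm level over the cover, pointing to the case's +y, between two steel cheeks 14 mm tall), pi/2 arm straight up, up to 2.6 open (arm out past the end of the case). Stiff: it stays where it is left and needs about 1 N at the knob. Starts open.
- latch_hinge (a point): The latch's hinge axis, along the case's x, at y -84 mm of the case and 71 mm above the bench.
- latch_knob (a point): Centre of the black cross-bar at the end of the latch's arm, 50 mm from the hinge: a round bar 14 mm thick and 22 mm long (along the case's x), can be pinched across its length from above and carried round the hinge. The arm is 14 mm wide, 4 mm thick.
- scrap: Fixed yellow scrap tray, 140 x 140 mm, 35 mm tall, walls and floor 5 mm; origin under its centre.
- new1_mid (a point): New sanding drum, orange sleeve, bright shank; starts standing on the bench. A sleeve 32 mm across and 28 mm tall at the bottom, with a bare metal shank 12 mm across and 18 mm tall standing out of its top; 46 mm tall in all, 50 to 100 g. The point is half-way up (23 mm above the underside), z runs up along the shank. May be absent.
- new2_mid (a point): New sanding drum, orange sleeve, bright shank; starts standing on the bench. A sleeve 32 mm across and 28 mm tall at the bottom, with a bare metal shank 12 mm across and 18 mm tall standing out of its top; 46 mm tall in all, 50 to 100 g. The point is half-way up (23 mm above the underside), z runs up along the shank. May be absent.
- new3_mid (a point): New sanding drum, orange sleeve, bright shank; starts standing on the bench. A sleeve 32 mm across and 28 mm tall at the bottom, with a bare metal shank 12 mm across and 18 mm tall standing out of its top; 46 mm tall in all, 50 to 100 g. The point is half-way up (23 mm above the underside), z runs up along the shank. May be absent.
- worn1_mid (a point): Worn sanding drum, black sleeve, dark shank; starts standing in the well of the closed case. A sleeve 32 mm across and 28 mm tall at the bottom, with a bare metal shank 12 mm across and 18 mm tall standing out of its top; 46 mm tall in all, 50 to 100 g. The point is half-way up (23 mm above the underside), z runs up along the shank. May be absent.
- worn2_mid (a point): Worn sanding drum, black sleeve, dark shank; starts standing in the well of the closed case. A sleeve 32 mm across and 28 mm tall at the bottom, with a bare metal shank 12 mm across and 18 mm tall standing out of its top; 46 mm tall in all, 50 to 100 g. The point is half-way up (23 mm above the underside), z runs up along the shank. May be absent.
- bottle_mid (a point): Black bottle 68 mm across, 190 mm tall, standing loose; leave it alone. Point half-way up.
- block: Cork and rubber sanding block, 65 x 110 x 33 mm, loose; leave it alone. Origin under its centre.
- tape: Roll of tape lying flat, 96 mm across, 36 mm tall, loose; leave it alone. Origin under its centre.
Not all that is in view belongs to the job. Leave any green or purple look-alike of the part that bears new1_mid alone.

How it is judged:
By the outcome, as a careful person would: the job done as asked, in the order asked, and still so for the second after the job is handed in, with the robot touching nothing.
Of new1, new2, new3 only 2 to 3 are there at a start; the rules pass over those that are not, and their reading is None.
Of worn1, worn2 only 1 to 2 are there at a start; the rules pass over those that are not, and their reading is None.
At some moment in a run one of new1, new2, new3, worn1, worn2 may be knocked a few centimetres aside while the robot is not near it.
Once in a run the grip may slacken for a moment while it holds something.
It also fails if it takes over 210 s, if anything falls off the work surface, if the arm or the gripper's body presses on something with over 40 N, if the wrist force passes 120 N, or if a joint passes its speed limit or range.

## Robot

A 6-joint arm with a two-finger parallel gripper is mounted at the origin on the work surface. World frame = base frame: x ahead of the robot, y to its left, z up, the work surface at z = 0. Lengths are in m, angles in rad, forces in N, time in s.
With the tool pointing down it reaches from about 0.35 to 0.975 m from the base axis. Payload 4.9 kg.
Tool frame: the origin (TCP) lies on the mounting face of the last link; the fingertips stand 173 mm ahead of it and the grasp point (between the pads) lies 155 mm ahead of it; x points along the fingers, z is the direction in which the jaws open and shut, and the axes are right-handed (so a half turn about x gives the same grasp; the last joint's range is limited). The gripper opens to 85 mm and grips with 20 to 120 N. Pads are 22 mm wide; open, the fingers measure 114 mm over their backs; the gripper's body (76 mm by 85 mm) begins 54 mm behind the grasp point. The pads swing forward as they close: fully open they stand 13 mm farther back than shut.
Start: joints at [-1.373, 0.053, 1.613, -0, 1.476, -0.119], TCP at [0.195, -0.594, 0.405] pointing down, gripper open.
Joint ranges: [-3.01, 3.01], [-1.01, 2.22], [0.06, 2.58], [-1.02, 4.17], [0.09, 2.62], [-3.14, 3.14]. Speed limits (rad/s): [2.57, 2.57, 3.14, 3.14, 3.14, 3.14].

## Interface

Orientations are given as a rotation vector (axis times angle).
In Python, from station import get_obs, get_image, get_calibration, finish_job, look_for, masks_of, tip_of gives the robot as it stands.
- The arm moves only by the tool carry_out, never from a script. Its argument "increments" is a list of rows, each a list of 3 entries, a list of its own where there are three numbers: the turn, a rotation vector about the world's x, y, z in units of 0.1 rad (1.0 is 0.1 rad), then the shift along the world's x, y, z in units of 20 mm (1.0 is 20 mm), then the opening, from 0 (shut) to 1 (fully open). A call has 1 to 8 rows; each row shifts and turns the pose as measured when the row begins; what a row does not reach is not made up. A row lasts 1/10 s, in which the tool goes at most 50 mm and 8.59 degrees, less where a joint would pass 70% of its speed; a pose out of reach is approached as far as the arm can. A call with a number of a shift or a turn outside -1 to 1 is refused whole. A call with a gripper value outside its range is refused whole. The fingers move at their own pace and stop on an object; "squeeze" is the grip in N (left out, the last holds). Time passes only in rows, so rows that do not move let the fingers close. It gives the time, the measured TCP pose, the force and the opening at its end, in the units of the state.
- get_obs(): the state, without advancing time (a new reading comes with each control period).
- get_image(name): name is "scene" or "top" or "wrist"; returns (picture, depth): 400x640x3 uint8, blue, green, red; 400x640 float32, m along the optical axis (not along the pixel's ray), 0 where there is no reading.
- get_calibration(name): a dict with "fx", "fy", "cx", "cy" (pixels), "position" and "orientation" of the camera in the world. Camera axes: x right, y down, z forward; pixel columns grow to the right and rows downward; lengths in m; the calibration is good to about 2 mm. A picture is of the moment at which its call begins: read the wrist's pose just before it. get_calibration takes no time and is no camera call; for the wrist camera it gives the pose at the moment of the call.
- finish_job(): hands the job in, once; it reports no verdict.
Trained networks look in the newest picture that a camera, given by its name, has taken for a name from the list of things; names that differ only in an ending like _2 or _b are one class to them, and where a whole thing is asked for, a point or a joint stands for the part that bears it (a point fixed in the world has none). Each returns a list of dicts, best first, with "p" (0 to 1); they miss things now and then, are a little off and sometimes report something else, mostly with a low value. They report only what shows in the picture. A call takes as long as a camera call. They do not tell look-alikes from the thing itself.
- look_for(camera, query): "centre" ([column, row] in pixels, amid what is visible of it).
- masks_of(camera, query): "region" (400x640 bool, what is visible of it) and "centre" ([column, row] in pixels, amid what is visible of it).
- tip_of(camera, query): "centre" ([column, row] in pixels: a listed point, or the origin of a listed thing).
The state is a dict: "t": time; "q": joint angles; "dq": joint speeds; "effort": joint torques, N m; "tool_pos": TCP position; "tool_rot": TCP orientation; "contact_force": force on the tool from outside, world axes, zero at the start; "wrist_torque": the same for the moment, N m; "opening": finger opening in m.
Only numpy, scipy, OpenCV 4.12 (cv2) and the standard library are available. Lean on these libraries where they do the work, as an engineer would, in place of code of your own. Each camera call takes 0.05 s, during which the arm holds its last target.

## Working session

There is one attempt and no reset: what is moved stays moved. The work goes in short steps, Python scripts to look and compute and a tool call to move; the robot and the scene stay as the last step left them, time stands still between calls to the robot, and variables do not carry over. Pictures are saved under pics/ and viewed, and the job is handed in when it is done.

Besides the shell and the picture viewer there is one more tool, called after ">>>" by a JSON object that holds its "api" and its "payload". carry_out: Moves the arm, as the interface text tells. Shifts and turns lie within -1 to 1; 1 stands for 20 mm of shift or 0.1 rad of turn. Its arguments: {"type":"object","properties":{"increments":{"type":"array","items":{"type":"array"}},"squeeze":{"type":"number"}},"required":["increments"]}

```bash
ls; mkdir -p pics; python3 - <<'E'
from station import *
import cv2
print(get_obs())
for n in ("scene","top","wrist"):
    p,d=get_image(n); cv2.imwrite(f"pics/{n}0.png",p); print(n,get_calibration(n))
E
```

```text
pics
{'t': 0.0, 'q': array([-1.37301444e+00,  5.33233704e-02,  1.61432452e+00,  2.13472148e-05,
        1.47599581e+00, -1.19031609e-01]), 'dq': array([-0.00046855,  0.00020157, -0.00109255,  0.00023695,  0.00072792,
        0.00022611]), 'effort': array([ 1.00858142e-03, -3.93676937e+01, -3.70179069e+01,  2.69324727e-05,
        7.06518869e-03, -4.88907645e-06]), 'tool_pos': array([ 0.19464074, -0.59362308,  0.40346519]), 'tool_rot': array([ 0.97410596,  1.34411354, -0.97177159]), 'contact_force': array([ 0.04081997,  0.55881389, -0.00987712]), 'wrist_torque': array([-0.02138722, -0.02315901,  0.0299458 ]), 'opening': 0.08545276389332332}
scene {'fx': 388.693444164853, 'fy': 388.693444164853, 'cx': 316.23402548856484, 'cy': 196.34277938648512, 'position': array([ 1.0530223 , -0.07952686,  0.87938834]), 'orientation': array([-2.02031107, -1.78856152,  0.47093612])}
top {'fx': 372.65604697996986, 'fy': 372.65604697996986, 'cx': 318.8029787712762, 'cy': 200.26366296624903, 'position': array([ 0.41694476, -0.00782947,  1.01743705]), 'orientation': array([-2.13359295,  2.11792753, -0.20864627])}
wrist {'fx': 302.9882560140767, 'fy': 302.9882560140767, 'cx': 320.53272592174, 'cy': 198.78083690254283, 'position': array([ 0.26941599, -0.56817571,  0.37328087]), 'orientation': array([ 2.32804833, -1.6862589 , -0.26966831])}
```

View pics/scene0.png

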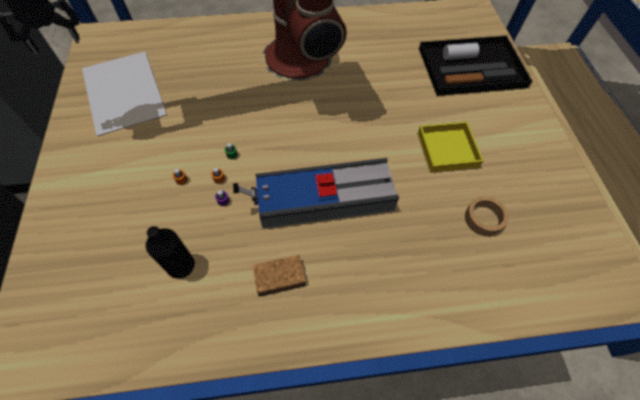

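View pics/top0.png

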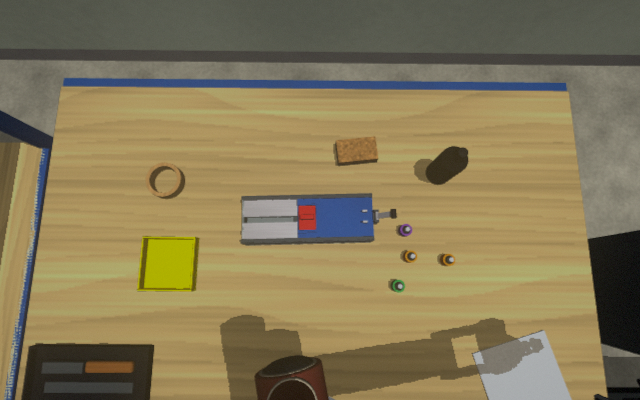

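View pics/wrist0.png

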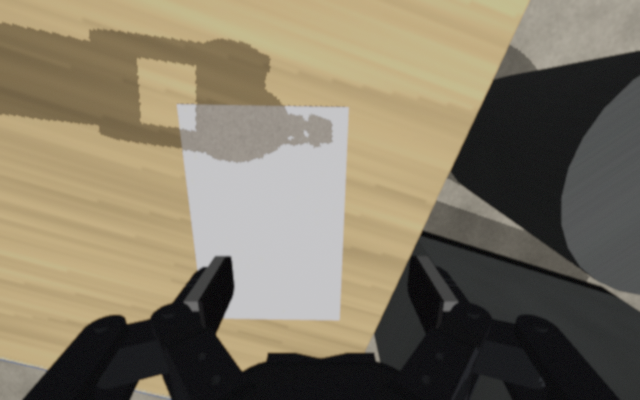

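```bash
cat > h.py <<'E'
import numpy as np, cv2
from scipy.spatial.transform import Rotation as R
from station import *
def ray(cam,px,cal=None):
    c=cal or get_calibration(cam); 
    v=np.array([(px[0]-c['cx'])/c['fx'],(px[1]-c['cy'])/c['fy'],1.])
    M=R.from_rotvec(c['orientation']).as_matrix()
    return np.array(c['position']),M@v
def atz(cam,px,z,cal=None):
    p,v=ray(cam,px,cal); return p+v*(z-p[2])/v[2]
def atd(cam,px,d,cal=None):
    p,v=ray(cam,px,cal); return p+v*d
def cloud(cam,depth,cal=None):
    c=cal or get_calibration(cam)
    v,u=np.mgrid[0:400,0:640]
    P=np.stack([(u-c['cx'])/c['fx'],(v-c['cy'])/c['fy'],np.ones_like(u,float)],-1)*depth[...,None]
    return P@R.from_rotvec(c['orientation']).as_matrix().T+c['position']
def proj(cam,X,cal=None):
    c=cal or get_calibration(cam)
    q=R.from_rotvec(c['orientation']).as_matrix().T@(np.array(X)-c['position'])
    return [c['fx']*q[0]/q[2]+c['cx'],c['fy']*q[1]/q[2]+c['cy']]
E
python3 - <<'E'
from h import *
np.set_printoptions(precision=4,suppress=True)
Z={'tab_fin':.091,'latch_knob':.08,'latch_hinge':.071,'new1_mid':.023,'case':0,'scrap':0,'bottle_mid':.095,'block':0,'tape':0}
for cam in("top","scene"):
    get_image(cam)
    for q,z in Z.items():
        for r in tip_of(cam,q)[:5]:
            print(cam,q,round(r['p'],2),np.round(r['centre'],1),atz(cam,r['centre'],z))
p,d=get_image("top")
P=cloud("top",d)
print(get_obs()['t'])
# rails
m=(P[...,2]>.064)&(P[...,2]<.072)&(np.arange(400)[:,None]>185)&(np.arange(400)[:,None]<255)&(np.arange(640)>235)&(np.arange(640)<380)
X=P[m]; print(m.sum(), cv2.minAreaRect(X[:,:2].astype(np.float32)))
m2=(P[...,2]>.045)&(np.arange(400)[:,None]>185)&(np.arange(400)[:,None]<255)&(np.arange(640)>235)&(np.arange(640)<376)
print(cv2.minAreaRect(P[m2][:,:2].astype(np.float32)))
s=p[180:300,230:470]; cv2.imwrite("pics/c1.png",cv2.resize(s,None,fx=3.3,fy=3.3,interpolation=cv2.INTER_CUBIC))
E
```

```text
top tab_fin 0.72 [306.1 213.2] [0.5603 0.0178 0.091 ]
top latch_knob 0.47 [392.2 212.1] [ 0.5666 -0.2014  0.08  ]
top latch_hinge 0.58 [376.  215.2] [ 0.5596 -0.1613  0.071 ]
top latch_hinge 0.24 [409.2 256.5] [ 0.4552 -0.2427  0.071 ]
top latch_hinge 0.2 [174.2 261.9] [0.4378 0.3462 0.071 ]
top new1_mid 0.7 [407.8 255.8] [ 0.459  -0.2509  0.023 ]
top new1_mid 0.55 [398.4 284.5] [ 0.3846 -0.2235  0.023 ]
top new1_mid 0.53 [408.4 232.1] [ 0.5218 -0.2549  0.023 ]
top case 0.83 [342.9 222. ] [ 0.5507 -0.0812  0.    ]
top scrap 0.91 [171.7 262.1] [0.4388 0.3794 0.    ]
top bottle_mid 0.74 [446.4 165.9] [ 0.6856 -0.3416  0.095 ]
top block 0.86 [357.9 155.1] [ 0.7429 -0.125   0.    ]
top tape 0.69 [171.1 185.9] [0.6485 0.398  0.    ]
scene tab_fin 0.84 [326.3 182.5] [0.5617 0.0163 0.091 ]
scene latch_knob 0.61 [232.5 184.9] [ 0.5351 -0.2085  0.08  ]
scene latch_hinge 0.71 [254.7 194.3] [ 0.5624 -0.1574  0.071 ]
scene latch_hinge 0.45 [233.4 185.7] [ 0.5319 -0.2079  0.071 ]
scene new1_mid 0.73 [214.5 178. ] [ 0.4714 -0.264   0.023 ]
scene new1_mid 0.65 [232.9 147.6] [ 0.3771 -0.2146  0.023 ]
scene new1_mid 0.61 [223.8 195.3] [ 0.527  -0.2402  0.023 ]
scene case 0.69 [291.6 203.8] [ 0.5591 -0.0709  0.    ]
scene case 0.67 [278.5 276.2] [ 0.7485 -0.1193  0.    ]
scene bottle_mid 0.94 [169.3 250.7] [ 0.6966 -0.3435  0.095 ]
scene block 0.9 [279.6 276.5] [ 0.7495 -0.1168  0.    ]
scene tape 0.61 [484.1 220.1] [0.6641 0.4109 0.    ]
1.2
1770 ((0.552505612373352, 0.011947795748710632), (0.1237817332148552, 0.35084599256515503), 1.8275355100631714)
((0.5153714418411255, 0.011928603053092957), (0.1980135142803192, 0.3494812846183777), 1.8275355100631714)
```

View pics/c1.png

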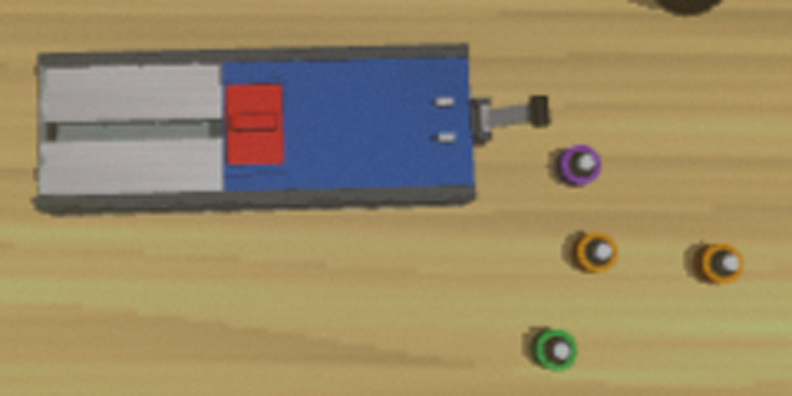

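```bash
python3 - <<'E'
from h import *
np.set_printoptions(precision=4,suppress=True)
o=get_obs(); M=R.from_rotvec(o['tool_rot']).as_matrix(); print(M)
c=get_calibration('wrist'); print('cam in tool',M.T@(c['position']-o['tool_pos'])); print(M.T@R.from_rotvec(c['orientation']).as_matrix())
p,d=get_image("top"); P=cloud("top",d)
rr,cc=np.mgrid[0:400,0:640]; b=(rr>185)&(rr<255)&(cc>235)&(cc<376)
for lo,hi in((.083,.1),(.069,.078),(.064,.0705)):
    m=b&(P[...,2]>lo)&(P[...,2]<hi); X=P[m]; print(lo,m.sum(),np.median(X,0),cv2.minAreaRect(X[:,:2].astype(np.float32)))
hsv=cv2.cvtColor(p,cv2.COLOR_BGR2HSV)
red=((hsv[...,0]<8)|(hsv[...,0]>172))&(hsv[...,1]>150)&(hsv[...,2]>80)&b
X=P[red&(P[...,2]<.078)]; print('pad',X.mean(0),cv2.minAreaRect(X[:,:2].astype(np.float32)))
blue=(hsv[...,0]>100)&(hsv[...,0]<125)&(hsv[...,1]>120)&b
ys,xs=np.nonzero(blue); X=P[blue]; print('blue',X.mean(0),cv2.minAreaRect(X[:,:2].astype(np.float32)))
# rail outer edges per column 
for col in (250,280,310,340,365):
    z=P[185:255,col,2]; k=np.nonzero(z>.062)[0]; print(col,P[185+k.min(),col],P[185+k.max(),col], k.min()+185,k.max()+185)
orange=(hsv[...,0]>8)&(hsv[...,0]<20)&(hsv[...,1]>150)&(P[...,2]>.015)&(P[...,2]<.04)
n,l,st,ce=cv2.connectedComponentsWithStats(orange.astype(np.uint8))
for i in range(1,n):
    if st[i,4]>8: print('or',ce[i],st[i,4],P[l==i].mean(0))
yel=(hsv[...,0]>24)&(hsv[...,0]<34)&(hsv[...,1]>200)
ys,xs=np.nonzero(yel&(P[...,2]>.028)); X=P[ys,xs];print('scrap',cv2.minAreaRect(X[:,:2].astype(np.float32)))
E
```

```text
[[-0.      0.9503  0.3115]
 [ 0.      0.3115 -0.9503]
 [-1.     -0.     -0.    ]]
cam in tool [ 0.0304  0.079  -0.0009]
[[-0.0004 -0.3104  0.9506]
 [ 0.0001 -0.9506 -0.3104]
 [ 1.     -0.      0.0004]]
0.083 73 [0.5508 0.0154 0.0907] ((0.5524913668632507, 0.016777589917182922), (0.012453241273760796, 0.03302562236785889), 2.0727522373199463)
0.069 650 [0.5462 0.0156 0.0718] ((0.552171528339386, 0.013973012566566467), (0.12264188379049301, 0.3456449806690216), 1.877206563949585)
0.064 1580 [ 0.5511 -0.0224  0.0667] ((0.5525351762771606, 0.01418885588645935), (0.12397455424070358, 0.3455323576927185), 1.7752798795700073)
pad [0.5516 0.0166 0.0735] ((0.552250862121582, 0.015878653153777122), (0.06034965440630913, 0.04094056040048599), 0.9682862162590027)
blue [ 0.5545 -0.0687  0.0668] ((0.5119750499725342, -0.05721638351678848), (0.18763993680477142, 0.19146806001663208), 1.3725842237472534)
250 [0.6079 0.1645 0.0681] [0.4866 0.1601 0.0647] 196 243
280 [0.6111 0.0868 0.0684] [0.4895 0.0837 0.067 ] 195 242
310 [0.6125 0.0089 0.0646] [0.4928 0.0076 0.0655] 195 241
340 [ 0.6155 -0.0693  0.0662] [ 0.4932 -0.0688  0.0669] 194 241
365 [ 0.619  -0.1348  0.065 ] [ 0.4962 -0.1326  0.0662] 193 240
or [372.7692 138.6923] 13 [ 0.78   -0.1631  0.0337]
or [363.92 142.36] 25 [ 0.7693 -0.1384  0.0331]
or [345.8  145.55] 80 [ 0.7595 -0.088   0.0332]
or [370.125 148.5  ] 16 [ 0.7512 -0.1551  0.0344]
or [356.8    147.7333] 15 [ 0.7531 -0.1183  0.0342]
or [357.2308 155.    ] 13 [ 0.7322 -0.1192  0.0343]
or [369.878  154.7317] 41 [ 0.7334 -0.1542  0.0338]
or [348. 158.] 11 [ 0.7237 -0.0939  0.0333]
or [408.9324 256.2162] 74 [ 0.4577 -0.2526  0.0281]
or [446.6    259.6235] 85 [ 0.4495 -0.3518  0.0273]
or [109.0945 366.6132] 561 [0.1801 0.5058 0.0226]
scrap ((0.4363696575164795, 0.22129574418067932), (0.13609975576400757, 0.4579732120037079), 0.39291834831237793)
```

>>> {"api": "carry_out", "payload": {"increments": [[[0, 0, 0.42], [0.58, 1, 0], 1], [[0, 0, 0.42], [0.58, 1, 0], 1], [[0, 0, 0.42], [0.58, 1, 0], 1], [[0, 0, 0.42], [0.58, 1, 0], 1], [[0, 0, 0.42], [0.58, 1, 0], 1], [[0, 0, 0.42], [0.58, 1, 0], 1], [[0, 0, 0.42], [0.58, 1, 0], 1], [[0, 0, 0.42], [0.58, 1, 0], 1]]}}

```text
t: 2.05
tool_pos: [0.2885, -0.4299, 0.4047]
tool_rot: [0.709, 1.451, -0.71]
contact_force: [0.6, 0.5, -0.3]
opening: 0.0856
```

>>> {"api": "carry_out", "payload": {"increments": [[[0, 0, 0.42], [0.58, 1, 0], 1], [[0, 0, 0.42], [0.58, 1, 0], 1], [[0, 0, 0.42], [0.58, 1, 0], 1], [[0, 0, 0.42], [0.58, 1, 0], 1], [[0, 0, 0.42], [0.58, 1, 0], 1], [[0, 0, 0.42], [0.58, 1, 0], 1], [[0, 0, 0.42], [0.58, 1, 0], 1], [[0, 0, 0.42], [0.58, 1, 0], 1]]}}

```text
t: 2.85
tool_pos: [0.3841, -0.2625, 0.406]
tool_rot: [0.437, 1.522, -0.44]
contact_force: [-0.5, -0.9, -0.1]
opening: 0.0855
```

>>> {"api": "carry_out", "payload": {"increments": [[[0, 0, 0.42], [0.58, 1, 0], 1], [[0, 0, 0.42], [0.58, 1, 0], 1], [[0, 0, 0.42], [0.58, 1, 0], 1], [[0, 0, 0.42], [0.58, 1, 0], 1], [[0, 0, 0.42], [0.58, 1, 0], 1], [[0, 0, 0.42], [0.58, 1, 0], 1], [[0, 0, 0.42], [0.58, 1, 0], 1], [[0, 0, 0.42], [0.58, 1, 0], 1]]}}

```text
t: 3.65
tool_pos: [0.4796, -0.0949, 0.4075]
tool_rot: [0.162, 1.556, -0.166]
contact_force: [0.6, -0.8, -0.1]
opening: 0.0856
```

>>> {"api": "carry_out", "payload": {"increments": [[[0, 0, 0.5], [0.7, 1, -0.5], 1], [[0, 0, 0.5], [0.7, 1, -0.5], 1], [[0, 0, 0.5], [0.7, 1, -0.5], 1], [[0, 0, 0.5], [0.7, 1, -0.5], 1], [[0, 0, 0.4], [0.6, 0.8, -0.5], 1], [[0, 0, 0], [0, 0, 0], 1]]}}

```text
t: 4.25
tool_pos: [0.5506, 0.0076, 0.3575]
tool_rot: [-0.036, 1.557, 0.034]
contact_force: [-0.8, -0.3, -0.4]
opening: 0.0855
```

```bash
cat >> h.py <<'E'
np.set_printoptions(precision=4,suppress=True)
def st():
    o=get_obs(); M=R.from_rotvec(o['tool_rot']).as_matrix()
    print('t',round(o['t'],2),'tcp',o['tool_pos'],'grasp',o['tool_pos']+.155*M[:,0],'tip z',(o['tool_pos']+.173*M[:,0])[2],'zdir yaw',np.arctan2(M[1,2],M[0,2]),'tilt',M[:2,0],'F',o['contact_force'],'open',o['opening'])
    return o
E
python3 - <<'E'
from h import *
st(); c=get_calibration('wrist'); p,d=get_image('wrist'); cv2.imwrite('pics/w1.png',p)
for r in tip_of('wrist','tab_fin')[:2]: print(r['p'],r['centre'],atz('wrist',r['centre'],.091,c))
P=cloud('wrist',d,c); hsv=cv2.cvtColor(p,cv2.COLOR_BGR2HSV)
red=((hsv[...,0]<8)|(hsv[...,0]>172))&(hsv[...,1]>150)&(hsv[...,2]>60)
m=red&(P[...,2]>.085); X=P[m]; print(m.sum(),X.mean(0),cv2.minAreaRect(X[:,:2].astype(np.float32)))
E
```

```text
t 4.25 tcp [0.5506 0.0076 0.3575] grasp [0.5527 0.0074 0.2025] tip z 0.18450919047802283 zdir yaw 0.044574645362658476 tilt [ 0.0131 -0.0013] F [-0.8343 -0.2848 -0.3886] open 0.08547003256691775
0.64 [319.4, 189.9] [0.5519 0.0179 0.091 ]
0.6 [473.2, 281.0] [ 0.695  -0.0625  0.091 ]
603 [0.5529 0.0216 0.0952] ((0.552173376083374, 0.045428693294525146), (0.011514832265675068, 0.08507740497589111), 2.2053914070129395)
```

View pics/w1.png

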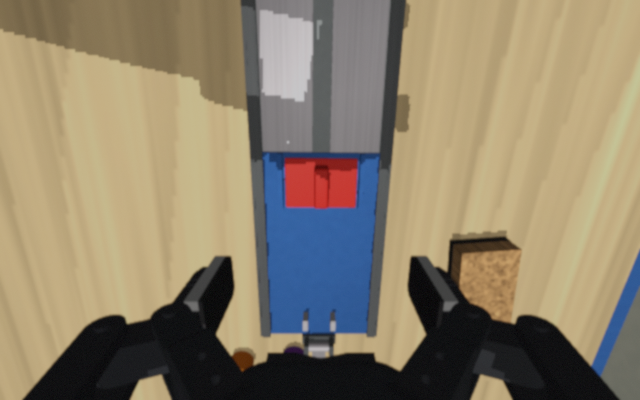

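>>> {"api": "carry_out", "payload": {"increments": [[[0, 0.13, -0.12], [0.1, 0.45, -1], 0.6], [[0, 0, 0], [0, 0, -1], 0.5], [[0, 0, 0], [0, 0, -1], 0.5], [[0, 0, 0], [0, 0, -1], 0.5], [[0, 0, 0], [0, 0, -0.9], 0.5], [[0, 0, 0], [0, 0, 0], 0.5]], "squeeze": 30}}

```text
t: 4.95
tool_pos: [0.55, 0.0134, 0.2562]
tool_rot: [-0.017, 1.568, 0.012]
contact_force: [-0.7, -0.7, 0.3]
opening: 0.0427
```

```bash
python3 - <<'E'
from h import *
st(); c=get_calibration('wrist'); p,d=get_image('wrist'); cv2.imwrite('pics/w2.png',p)
E
```

```text
t 4.95 tcp [0.55   0.0134 0.2562] grasp [0.5504 0.013  0.1012] tip z 0.08319523354833847 zdir yaw 0.018314482007115346 tilt [ 0.0026 -0.0031] F [-0.7361 -0.7215  0.2557] open 0.04269661781398527
```

View pics/w2.png

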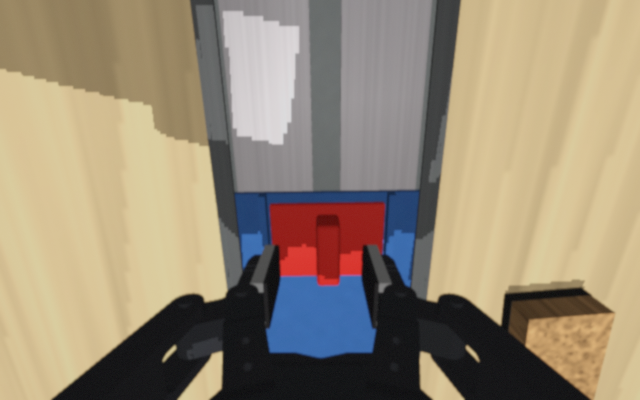

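>>> {"api": "carry_out", "payload": {"increments": [[[0, 0, 0.14], [0.12, 0.25, -0.2], 0.5], [[0, 0, 0], [0, 0, -0.15], 0.4], [[0, 0, 0], [0, 0, 0], 0.1], [[0, 0, 0], [0, 0, 0], 0], [[0, 0, 0], [0, 0, 0], 0], [[0, 0, 0], [0, 0, 0], 0]], "squeeze": 40}}

```text
t: 5.6
tool_pos: [0.5532, 0.0185, 0.2534]
tool_rot: [-0.029, 1.566, 0.022]
contact_force: [-0.5, -1.2, -3.0]
opening: 0.0107
```

```bash
python3 - <<'E'
from h import *
st(); 
E
```

```text
t 5.6 tcp [0.5532 0.0185 0.2534] grasp [0.554  0.0178 0.0984] tip z 0.08036677911008883 zdir yaw 0.03233887184065963 tilt [ 0.005  -0.0043] F [-0.4856 -1.2137 -2.9538] open 0.010707050833513816
```

>>> {"api": "carry_out", "payload": {"increments": [[[0, 0, 0], [0, 0, -0.2], 0], [[0, 0, 0], [0, 0, -0.2], 0], [[0, 0, 0], [0, 0, -0.2], 0]], "squeeze": 60}}

```text
t: 5.9
tool_pos: [0.5541, 0.0188, 0.246]
tool_rot: [-0.028, 1.567, 0.023]
contact_force: [-16.0, 2.6, 33.3]
opening: 0.0099
```

>>> {"api": "carry_out", "payload": {"increments": [[[0, 0, 0], [-0.03, 0.15, 0.05], 0], [[0, 0, 0], [-0.02, 0.3, 0], 0]]}}

```text
t: 6.1
tool_pos: [0.5534, 0.0267, 0.2489]
tool_rot: [-0.031, 1.568, 0.019]
contact_force: [-1.8, -5.6, -1.8]
opening: 0.0099
```

>>> {"api": "carry_out", "payload": {"increments": [[[0, 0, 0], [0, 0, -0.15], 0], [[0, 0, 0], [-0.01, 0.05, -0.08], 0]]}}

```text
t: 6.3
tool_pos: [0.5536, 0.0277, 0.2464]
tool_rot: [-0.032, 1.568, 0.019]
contact_force: [-7.7, -1.5, 15.4]
opening: 0.0101
```

```bash
python3 - <<'E'
from h import *
st(); c=get_calibration('top'); p,d=get_image('top'); cv2.imwrite('pics/t2.png',cv2.resize(p[170:280,220:420],None,fx=4,fy=4))
p,d=get_image('wrist'); cv2.imwrite('pics/w3.png',p)
E
```

```text
t 6.3 tcp [0.5536 0.0277 0.2464] grasp [0.5541 0.0265 0.0914] tip z 0.07338854959944024 zdir yaw 0.03246363164506628 tilt [ 0.0031 -0.0079] F [-7.7085 -1.5087 15.4172] open 0.010117187909992666
```

View pics/w3.png

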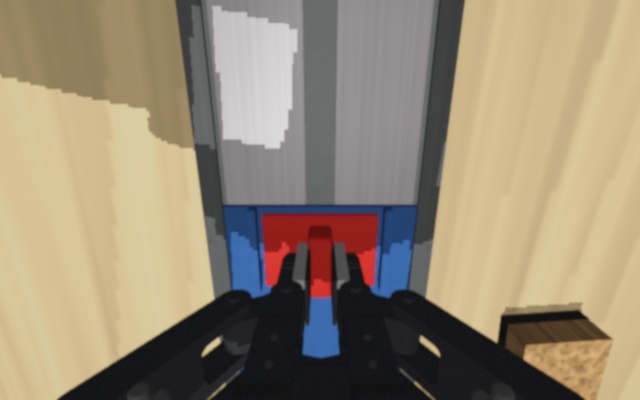

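>>> {"api": "carry_out", "payload": {"increments": [[[0, 0, 0], [-0.01, 0.3, -0.08], 0], [[0, 0, 0], [-0.01, 0.4, -0.08], 0], [[0, 0, 0], [-0.01, 0.4, -0.08], 0]]}}

```text
t: 6.7
tool_pos: [0.5537, 0.0483, 0.2464]
tool_rot: [-0.034, 1.571, 0.015]
contact_force: [-9.6, -2.2, 12.7]
opening: 0.0106
```

```bash
python3 - <<'E'
from h import *
st(); c=get_calibration('top'); p,d=get_image('top'); cv2.imwrite('pics/t3.png',cv2.resize(p[170:280,220:420],None,fx=4,fy=4))
E
```

```text
t 6.7 tcp [0.5537 0.0483 0.2464] grasp [0.5536 0.0464 0.0914] tip z 0.07340343170549946 zdir yaw 0.03123635801279638 tilt [-0.0006 -0.0118] F [-9.5918 -2.223  12.6811] open 0.01057394951918277
```

View pics/t3.png

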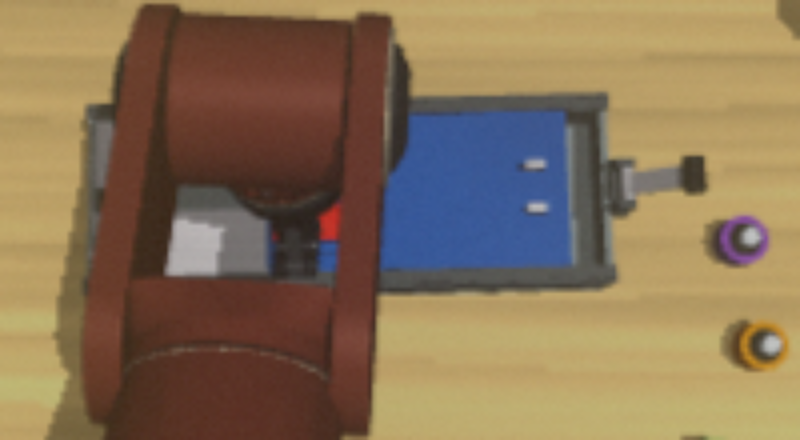

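>>> {"api": "carry_out", "payload": {"increments": [[[0.05, 0, 0], [-0.03, 0.6, -0.08], 0], [[0.05, 0, 0], [-0.03, 0.7, -0.08], 0], [[0.05, 0, 0], [-0.03, 0.7, -0.08], 0], [[0.05, 0, 0], [-0.03, 0.7, -0.08], 0], [[0.05, 0, 0], [-0.03, 0.7, -0.08], 0], [[0.05, 0, 0], [-0.03, 0.7, -0.08], 0], [[0.05, 0, 0], [-0.03, 0.6, -0.08], 0]]}}

```text
t: 7.45
tool_pos: [0.5513, 0.1428, 0.2465]
tool_rot: [-0.014, 1.576, 0.036]
contact_force: [-8.5, -2.6, 13.0]
opening: 0.0097
```

```bash
python3 - <<'E'
from h import *
st()
E
```

```text
t 7.45 tcp [0.5513 0.1428 0.2465] grasp [0.5505 0.1451 0.0915] tip z 0.07353558386029876 zdir yaw 0.03203466407552781 tilt [-0.0051  0.0143] F [-8.5206 -2.6463 12.9957] open 0.009690455423725404
```

>>> {"api": "carry_out", "payload": {"increments": [[[-0.05, 0, 0], [-0.02, 0.5, -0.08], 0], [[-0.05, 0, 0], [-0.02, 0.4, -0.08], 0], [[0, 0, 0], [0, 0.2, -0.08], 0]]}}

```text
t: 7.75
tool_pos: [0.5512, 0.1646, 0.2462]
tool_rot: [-0.032, 1.578, 0.023]
contact_force: [-8.5, -20.9, 13.1]
opening: 0.0096
```

```bash
python3 - <<'E'
from h import *
st()
E
```

```text
t 7.75 tcp [0.5512 0.1646 0.2462] grasp [0.5501 0.1636 0.0912] tip z 0.07317966319520058 zdir yaw 0.03509871190982665 tilt [-0.0073 -0.0062] F [ -8.5456 -20.8978  13.1102] open 0.009600085251351687
```

>>> {"api": "carry_out", "payload": {"increments": [[[0, 0, 0], [0, -0.05, 0.05], 0.3], [[0, 0, 0], [0, 0, 0.1], 0.4], [[0, 0, 0], [0, 0, 0.6], 0.5], [[0, 0, 0], [0, 0, 1], 0.6], [[0.03, -0.05, 0], [0, -0.8, 1], 0.6], [[0.03, -0.05, 0], [0, -1, 0.8], 0.6], [[0, 0, 0], [0, -1, 0.5], 0.6], [[0, 0, 0], [0, -1, 0.2], 0.6]]}}

```text
t: 8.55
tool_pos: [0.5521, 0.0873, 0.3357]
tool_rot: [-0.029, 1.56, 0.033]
contact_force: [0.2, -0.3, 0.7]
opening: 0.0514
```

>>> {"api": "carry_out", "payload": {"increments": [[[0, 0, 0], [0.1, -1, 0], 0.6], [[0, 0, 0], [0.1, -1, 0], 0.6], [[0, 0, 0], [0.1, -1, 0], 0.6], [[0, 0, 0], [0, -1, 0], 0.6], [[0, 0, 0], [0, -1, 0], 0.6], [[0, 0, 0], [0, -1, 0], 0.6], [[0, 0, 0], [0, 0, 0], 0.6]]}}

```text
t: 9.25
tool_pos: [0.5598, -0.0392, 0.3432]
tool_rot: [-0.026, 1.544, 0.032]
contact_force: [0.2, 0.8, -0.7]
opening: 0.0515
```

```bash
python3 - <<'E'
from h import *
st(); c=get_calibration('wrist'); p,d=get_image('wrist'); cv2.imwrite('pics/w4.png',p)
for r in tip_of('wrist','worn1_mid')[:4]: print(r['p'],r['centre'],atz('wrist',r['centre'],.029,c))
p,d=get_image('top'); cv2.imwrite('pics/t4.png',cv2.resize(p[170:280,220:420],None,fx=4,fy=4))
p,d=get_image('scene'); cv2.imwrite('pics/s4.png',p)
E
```

```text
t 9.25 tcp [ 0.5598 -0.0392  0.3432] grasp [ 0.5639 -0.0385  0.1882] tip z 0.17022010434410517 zdir yaw 0.037037745051609096 tilt [0.0268 0.0046] F [ 0.2113  0.7544 -0.741 ] open 0.051541209669844275
```

View pics/w4.png

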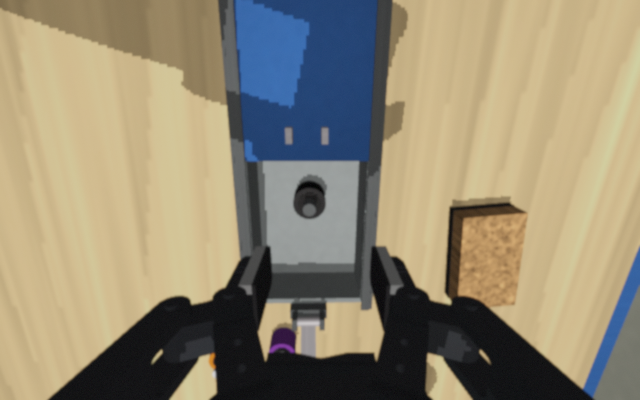

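View pics/s4.png

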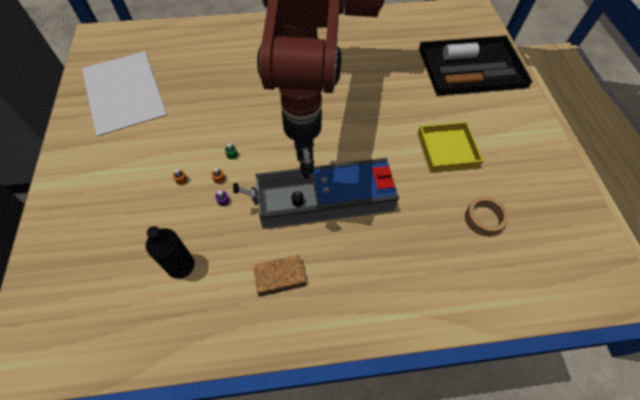

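```bash
cat >> h.py <<'E'
YAW=.032; O=np.array([.5555,-.0785])
def tocase(X):
    d=np.array(X)[:2]-O; c,s=np.cos(YAW),np.sin(YAW); return np.array([c*d[0]+s*d[1],-s*d[0]+c*d[1]])
def toworld(c2):
    c,s=np.cos(YAW),np.sin(YAW); return O+np.array([c*c2[0]-s*c2[1],s*c2[0]+c*c2[1]])
E
python3 - <<'E'
from h import *
c=get_calibration('wrist'); p,d=get_image('wrist'); P=cloud('wrist',d,c)
for cam in ('wrist','scene'):
    c=get_calibration(cam); p,d=get_image(cam); P=cloud(cam,d,c)
    Q=np.stack([(P[...,0]-O[0])*np.cos(YAW)+(P[...,1]-O[1])*np.sin(YAW),-(P[...,0]-O[0])*np.sin(YAW)+(P[...,1]-O[1])*np.cos(YAW)],-1)
    m=(abs(Q[...,0])<.045)&(abs(Q[...,1])<.063)&(P[...,2]>.02)&(P[...,2]<.06)
    n,l,stt,ce=cv2.connectedComponentsWithStats(m.astype(np.uint8))
    for i in range(1,n):
        if stt[i,4]<15: continue
        X=P[l==i]; t=X[X[:,2]>X[:,2].max()-.006]
        print(cam,ce[i],stt[i,4],X.mean(0),'top',t.mean(0),t[:,2].max(),tocase(t.mean(0)))
    print(atz(cam,(309,212),.052,c))
    b=(p[...,0].astype(int)>p[...,2]+60)&(P[...,2]>.05)
    X=P[b]; q=Q[b]; print('blue miny',np.percentile(q[:,1],[1,3]))
E
```

```text
wrist [309.4712 203.9392] 904 [ 0.5565 -0.0502  0.0369] top [ 0.5564 -0.0526  0.0519] 0.05394918665120968 [0.0018 0.0258]
[ 0.5563 -0.0529  0.052 ]
blue miny [0.0746 0.0775]
scene [297.4    197.4929] 140 [ 0.5631 -0.0551  0.0362] top [ 0.5595 -0.0553  0.0522] 0.05448591015962756 [0.0047 0.0231]
[ 0.6158 -0.0319  0.052 ]
blue miny [-0.0169 -0.0169]
```

>>> {"api": "carry_out", "payload": {"increments": [[[0, 0.27, -0.05], [-0.1, -0.7, -0.6], 0.6], [[0, 0, 0], [0, 0, -1], 0.6], [[0, 0, 0], [0, 0, -1], 0.6], [[0, 0, 0], [0, 0, -1], 0.6], [[0, 0, 0], [0, 0, -1], 0.6], [[0, 0, 0], [0, 0, 0], 0.6]]}}

```text
t: 10.2
tool_pos: [0.5558, -0.0526, 0.2439]
tool_rot: [-0.026, 1.581, 0.033]
contact_force: [-0.3, -0.5, 0.5]
opening: 0.0515
```

```bash
python3 - <<'E'
from h import *
st(); c=get_calibration('wrist'); p,d=get_image('wrist'); cv2.imwrite('pics/w5.png',p)
E
```

```text
t 10.2 tcp [ 0.5558 -0.0526  0.2439] grasp [ 0.5543 -0.0519  0.0889] tip z 0.07086427371902526 zdir yaw 0.037641369605322564 tilt [-0.0101  0.004 ] F [-0.3388 -0.4953  0.5268] open 0.051451001163151766
```

View pics/w5.png

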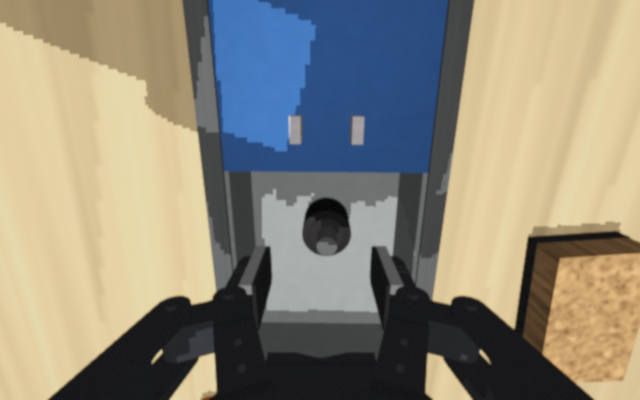

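>>> {"api": "carry_out", "payload": {"increments": [[[0, -0.1, -0.04], [0.07, -0.03, -0.8], 0.6], [[0, 0, 0], [0, 0, -1], 0.6], [[0, 0, 0], [0, 0, -0.9], 0.6], [[0, 0, 0], [0, 0, 0], 0.6], [[0, 0, 0], [0, 0, 0], 0.3], [[0, 0, 0], [0, 0, 0], 0.1], [[0, 0, 0], [0, 0, 0], 0.1], [[0, 0, 0], [0, 0, 0], 0.1]], "squeeze": 40}}

```text
t: 11.05
tool_pos: [0.562, -0.0556, 0.1999]
tool_rot: [-0.027, 1.555, 0.026]
contact_force: [0.6, -0.4, -0.9]
opening: 0.0302
```

```bash
python3 - <<'E'
from h import *
st(); c=get_calibration('wrist'); p,d=get_image('wrist'); cv2.imwrite('pics/w6.png',p)
E
```

```text
t 11.05 tcp [ 0.562  -0.0556  0.1999] grasp [ 0.5644 -0.0557  0.0449] tip z 0.026904952808507437 zdir yaw 0.03349885756456852 tilt [ 0.0153 -0.0006] F [ 0.6383 -0.3954 -0.9025] open 0.03015711623313906
```

View pics/w6.png

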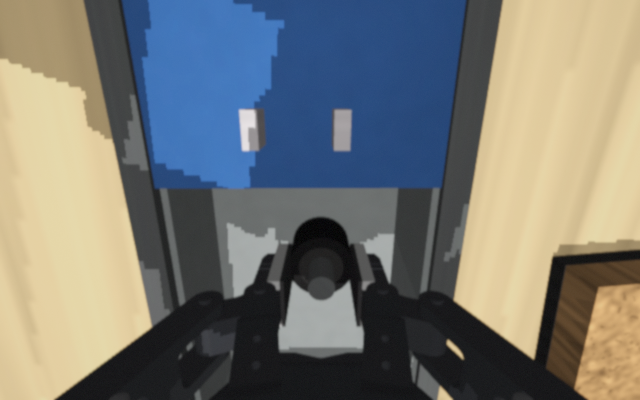

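>>> {"api": "carry_out", "payload": {"increments": [[[0, 0, 0], [0, 0, 0], 0.55], [[0, 0.12, 0], [-0.05, 0, -0.5], 0.55], [[0, 0, 0], [0, 0, -0.3], 0.55], [[0, 0, 0], [0, 0, 0], 0.1], [[0, 0, 0], [0, 0, 0], 0.1], [[0, 0, 0], [0, 0, 0], 0.1]], "squeeze": 45}}

```text
t: 11.7
tool_pos: [0.5653, -0.0562, 0.1952]
tool_rot: [-0.03, 1.559, 0.025]
contact_force: [0.2, -0.1, 0.8]
opening: 0.0299
```

```bash
python3 - <<'E'
from h import *
st(); c=get_calibration('wrist'); p,d=get_image('wrist'); cv2.imwrite('pics/w7.png',p)
p,d=get_image('top'); P=cloud('top',d); hsv=cv2.cvtColor(p,cv2.COLOR_BGR2HSV)
rr,cc=np.mgrid[0:400,0:640]
yel=(hsv[...,0]>22)&(hsv[...,0]<36)&(hsv[...,1]>200)&(cc<230)&(cc>120)&(rr>220)&(rr<310)
X=P[yel]; print(cv2.minAreaRect(X[:,:2].astype(np.float32)))
E
```

```text
t 11.7 tcp [ 0.5653 -0.0562  0.1952] grasp [ 0.5671 -0.0567  0.0402] tip z 0.022221592737569823 zdir yaw 0.03519316841745526 tilt [ 0.0114 -0.003 ] F [ 0.2304 -0.0989  0.8468] open 0.02988114516965991
((0.4363701641559601, 0.22147439420223236), (0.13628309965133667, 0.45836886763572693), 0.3403286039829254)
```

View pics/w7.png

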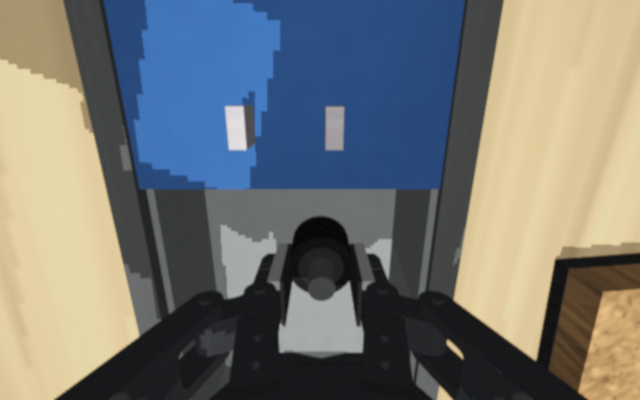

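>>> {"api": "carry_out", "payload": {"increments": [[[0, 0, 0], [0, 0, 0.5], 0], [[0, 0, 0], [0, 0, 1], 0], [[0, 0, 0], [0, 0, 1], 0], [[0, 0, 0], [0, 0, 1], 0], [[0, 0, 0], [0, 0, 1], 0], [[0, 0, 0], [0, 0, 1], 0], [[0, 0, 0], [0, 0, 1], 0], [[0, 0, 0], [0, 0, 0.5], 0]]}}

```text
t: 12.6
tool_pos: [0.5605, -0.0553, 0.3324]
tool_rot: [-0.026, 1.578, 0.028]
contact_force: [0.6, -0.7, -0.5]
opening: 0.03
```

>>> {"api": "carry_out", "payload": {"increments": [[[0, 0, 0], [-0.2, 1, 0], 0], [[0, 0, 0], [-0.3, 1, 0], 0], [[0, 0, 0], [-0.3, 1, 0], 0], [[0, 0, 0], [-0.3, 1, 0], 0], [[0, 0, 0], [-0.3, 1, 0], 0], [[0, 0, 0], [-0.3, 1, 0], 0], [[0, 0, 0], [-0.3, 1, 0], 0], [[0, 0, 0], [-0.3, 1, 0], 0]]}}

```text
t: 13.4
tool_pos: [0.5111, 0.1078, 0.329]
tool_rot: [-0.022, 1.586, 0.023]
contact_force: [0.5, 0.1, 0.1]
opening: 0.03
```

>>> {"api": "carry_out", "payload": {"increments": [[[0, 0, 0], [-0.3, 1, 0], 0], [[0, 0, 0], [-0.3, 1, 0], 0], [[0, 0, 0], [-0.3, 1, 0], 0], [[0, 0, 0], [-0.3, 1, 0], 0], [[0, 0, 0], [-0.3, 1, 0], 0], [[0, 0, 0], [-0.3, 1, 0], 0], [[0, 0, 0], [-0.3, 1, 0], 0], [[0, 0, 0], [-0.3, 1, 0], 0]]}}

```text
t: 14.2
tool_pos: [0.4575, 0.2735, 0.3215]
tool_rot: [-0.025, 1.599, 0.02]
contact_force: [0.9, 0.3, -0.7]
opening: 0.0299
```

```bash
python3 - <<'E'
from h import *
st(); c=get_calibration('wrist'); p,d=get_image('wrist'); cv2.imwrite('pics/w8.png',p)
for r in tip_of('wrist','scrap'): print(r['p'],r['centre'],atz('wrist',r['centre'],0,c))
E
```

```text
t 14.2 tcp [0.4575 0.2735 0.3215] grasp [0.453  0.273  0.1666] tip z 0.1485785449121033 zdir yaw 0.02864546117108622 tilt [-0.0287 -0.0032] F [ 0.8913  0.2748 -0.732 ] open 0.029922968993223623
0.94 [314.8, 64.8] [0.4392 0.3819 0.    ]
```

View pics/w8.png

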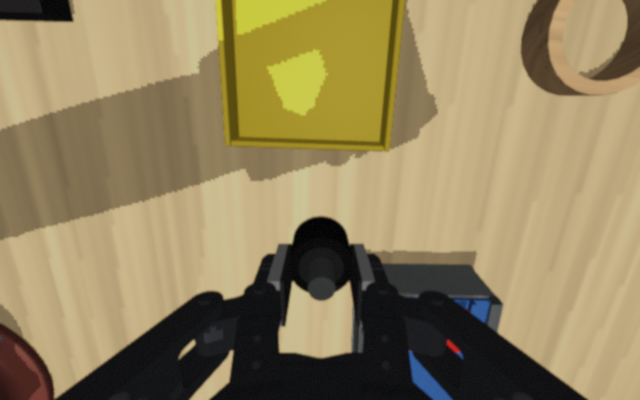

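>>> {"api": "carry_out", "payload": {"increments": [[[0, -0.1, 0], [-0.25, 1, 0], 0], [[0, -0.1, 0], [-0.25, 1, 0], 0], [[0, -0.1, 0], [-0.2, 1, 0], 0], [[0, 0, 0], [-0.1, 1, 0], 0], [[0, 0, 0], [-0.1, 1, 0], 0], [[0, 0, 0], [0, 0.2, -0.6], 0], [[0, 0, 0], [0, 0, -1], 0], [[0, 0, 0], [0, 0, -1], 0]]}}

```text
t: 15.1
tool_pos: [0.4399, 0.3775, 0.2655]
tool_rot: [-0.029, 1.569, 0.017]
contact_force: [1.0, 0.1, -1.5]
opening: 0.0299
```

>>> {"api": "carry_out", "payload": {"increments": [[[0, 0, 0], [0, 0, -1], 0], [[0, 0, 0], [0, 0, -1], 0], [[0, 0, 0], [0, 0, -0.5], 0], [[0, 0, 0], [0, 0, -0.3], 0], [[0, 0, 0], [0, 0, 0], 0]]}}

```text
t: 15.6
tool_pos: [0.4386, 0.3713, 0.1986]
tool_rot: [-0.035, 1.579, 0.007]
contact_force: [0.6, 0.6, -1.1]
opening: 0.0298
```

```bash
python3 - <<'E'
from h import *
st(); p,d=get_image('wrist'); cv2.imwrite('pics/w9.png',p)
E
```

```text
t 15.6 tcp [0.4386 0.3713 0.1986] grasp [0.4373 0.3686 0.0436] tip z 0.02562717747145163 zdir yaw 0.026750910383223782 tilt [-0.0085 -0.0177] F [ 0.5721  0.5765 -1.072 ] open 0.029848554701889476
```

View pics/w9.png

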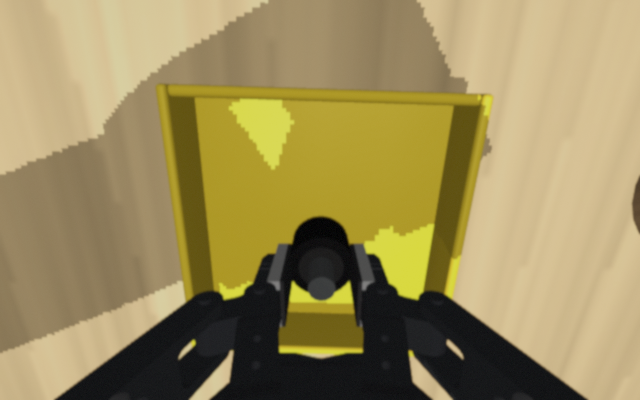

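>>> {"api": "carry_out", "payload": {"increments": [[[0.1, 0, 0], [0, 0, -0.15], 0], [[0, 0, 0], [0, 0, -0.1], 0], [[0, 0, 0], [0, 0, 0], 0.3], [[0, 0, 0], [0, 0, 0], 0.5], [[0, 0, 0], [0, 0, 0], 0.5], [[0, 0, 0], [0, 0, 0.5], 0.6], [[0, 0, 0], [0, 0, 1], 0.6], [[0, 0, 0], [0, 0, 1], 0.6]]}}

```text
t: 16.45
tool_pos: [0.4394, 0.3719, 0.2478]
tool_rot: [-0.026, 1.577, 0.017]
contact_force: [0.0, -0.2, 0.2]
opening: 0.0511
```

```bash
python3 - <<'E'
from h import *
st(); p,d=get_image('wrist'); cv2.imwrite('pics/w10.png',p)
p,d=get_image('top'); P=cloud('top',d); hsv=cv2.cvtColor(p,cv2.COLOR_BGR2HSV)
rr,cc=np.mgrid[0:400,0:640]
orange=(hsv[...,0]>8)&(hsv[...,0]<20)&(hsv[...,1]>150)&(P[...,2]>.015)&(P[...,2]<.04)&(cc>380)
n,l,s,ce=cv2.connectedComponentsWithStats(orange.astype(np.uint8))
for i in range(1,n):
    if s[i,4]>8: print('or',ce[i],s[i,4],P[l==i].mean(0))
m=(cc>380)&(cc<480)&(rr>210)&(rr<310)&(P[...,2]>.038)
n,l,s,ce=cv2.connectedComponentsWithStats(m.astype(np.uint8))
for i in range(1,n): print(ce[i],s[i,4],P[l==i].mean(0))
cv2.imwrite('pics/t10.png',cv2.resize(p[170:310,220:480],None,fx=3,fy=3,interpolation=cv2.INTER_CUBIC))
E
```

```text
t 16.45 tcp [0.4394 0.3719 0.2478] grasp [0.4385 0.3711 0.0928] tip z 0.07481258483987094 zdir yaw 0.027428990781062774 tilt [-0.0061 -0.0055] F [ 0.0476 -0.1826  0.1951] open 0.051142823746639594
or [409.0267 256.4267] 75 [ 0.4572 -0.2529  0.0277]
or [446.5783 259.6506] 83 [ 0.4495 -0.3517  0.0275]
[388.5612 214.5   ] 98 [ 0.5556 -0.1858  0.1104]
[479. 219.] 1 [ 0.4169 -0.0078  1.0174]
[406. 224.] 1 [ 0.4169 -0.0078  1.0174]
[467. 224.] 1 [ 0.4169 -0.0078  1.0174]
[406.95 228.9 ] 20 [ 0.5277 -0.2456  0.0467]
[477. 240.] 1 [ 0.4169 -0.0078  1.0174]
[402. 243.] 1 [ 0.4169 -0.0078  1.0174]
[451. 243.] 1 [ 0.4169 -0.0078  1.0174]
[394. 246.] 1 [ 0.4169 -0.0078  1.0174]
[381. 248.] 1 [ 0.4169 -0.0078  1.0174]
[457. 248.] 1 [ 0.4169 -0.0078  1.0174]
[395. 250.] 1 [ 0.4169 -0.0078  1.0174]
[446. 253.] 1 [ 0.4169 -0.0078  1.0174]
[411.9091 255.9091] 22 [ 0.4578 -0.256   0.0459]
[420. 254.] 1 [ 0.4169 -0.0078  1.0174]
[466. 255.] 1 [ 0.4169 -0.0078  1.0174]
[450.3043 259.3913] 23 [ 0.4496 -0.355   0.0457]
[461. 257.] 1 [ 0.4169 -0.0078  1.0174]
[405. 259.] 1 [ 0.4169 -0.0078  1.0174]
[384. 260.] 1 [ 0.4169 -0.0078  1.0174]
[395. 261.] 1 [ 0.4169 -0.0078  1.0174]
[418. 260.] 1 [ 0.4169 -0.0078  1.0174]
[462. 260.] 1 [ 0.4169 -0.0078  1.0174]
[473. 265.] 1 [ 0.4169 -0.0078  1.0174]
[418. 267.] 1 [ 0.4169 -0.0078  1.0174]
[444. 267.] 1 [ 0.4169 -0.0078  1.0174]
[386. 269.] 1 [ 0.4169 -0.0078  1.0174]
[423. 269.] 1 [ 0.4169 -0.0078  1.0174]
[441. 275.] 1 [ 0.4169 -0.0078  1.0174]
[465. 278.] 1 [ 0.4169 -0.0078  1.0174]
[396. 280.] 1 [ 0.4169 -0.0078  1.0174]
[478. 283.] 1 [ 0.4169 -0.0078  1.0174]
[399.1905 286.0476] 21 [ 0.3816 -0.2205  0.0459]
[460. 298.] 1 [ 0.4169 -0.0078  1.0174]
[451. 307.] 1 [ 0.4169 -0.0078  1.0174]
[395. 308.] 1 [ 0.4169 -0.0078  1.0174]
[459. 309.] 1 [ 0.4169 -0.0078  1.0174]
```

View pics/w10.png

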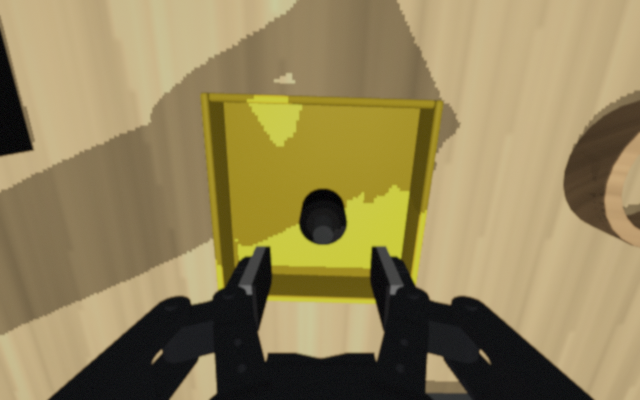

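View pics/t10.png

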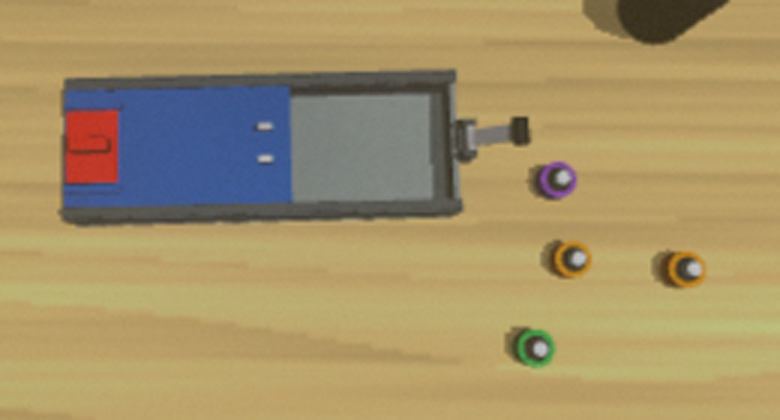

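>>> {"api": "carry_out", "payload": {"increments": [[[0, 0, 0], [0, -0.5, 1], 0.6], [[0, 0, 0], [0, -1, 1], 0.6], [[0, 0, 0], [0, -1, 1], 0.6], [[0, 0, 0], [0.05, -1, 0.5], 0.6], [[0, 0, 0], [0.05, -1, 0], 0.6], [[0, 0, 0], [0.05, -1, 0], 0.6], [[0, 0, 0], [0.05, -1, 0], 0.6], [[0, 0, 0], [0.05, -1, 0], 0.6]]}}

```text
t: 17.35
tool_pos: [0.4442, 0.2191, 0.3218]
tool_rot: [-0.027, 1.569, 0.024]
contact_force: [0.7, -0.7, 0.0]
opening: 0.0511
```

>>> {"api": "carry_out", "payload": {"increments": [[[0, 0, 0], [0.05, -1, 0], 0.6], [[0, 0, 0], [0.05, -1, 0], 0.6], [[0, 0, 0], [0.05, -1, 0], 0.6], [[0, 0, 0], [0.05, -1, 0], 0.6], [[0, 0, 0], [0.05, -1, 0], 0.6], [[0, 0, 0], [0.05, -1, 0], 0.6], [[0, 0, 0], [0.05, -1, 0], 0.6], [[0, 0, 0], [0.05, -1, 0], 0.6]]}}

```text
t: 18.15
tool_pos: [0.4504, 0.0525, 0.3177]
tool_rot: [-0.028, 1.572, 0.025]
contact_force: [0.6, 0.4, 0.9]
opening: 0.0511
```

>>> {"api": "carry_out", "payload": {"increments": [[[0, 0, 0], [0.05, -1, 0], 0.6], [[0, 0, 0], [0.05, -1, 0], 0.6], [[0, 0, 0], [0.05, -1, 0], 0.6], [[0, 0, 0], [0.05, -1, 0], 0.6], [[0, 0, 0], [0.05, -1, 0], 0.6], [[0, 0, 0], [0.05, -1, 0], 0.6], [[0, 0, 0], [0.05, -1, 0], 0.6], [[0, 0, 0], [0.05, -1, 0], 0.6]]}}

```text
t: 18.95
tool_pos: [0.4566, -0.1139, 0.3135]
tool_rot: [-0.027, 1.575, 0.026]
contact_force: [0.3, -0.8, 0.5]
opening: 0.0515
```

```bash
python3 - <<'E'
from h import *
st()
E
```

```text
t 18.95 tcp [ 0.4566 -0.1139  0.3135] grasp [ 0.456  -0.1141  0.1585] tip z 0.1404955117310395 zdir yaw 0.03336263474103069 tilt [-0.0042 -0.001 ] F [ 0.319  -0.8315  0.5331] open 0.051472929808924456
```

Now the rest toward drum A, starting down, with a close look before the grasp.

>>> {"api": "carry_out", "payload": {"increments": [[[0, 0, 0], [0.05, -1, 0], 0.6], [[0, 0, 0], [0.05, -1, 0], 0.6], [[0, 0, 0], [0, -1, 0], 0.6], [[0, 0, 0], [0, -1, -0.5], 0.6], [[0, 0, 0], [0, -1, -0.5], 0.6], [[0, 0, 0], [0, -1, -0.5], 0.6], [[0, 0, 0], [0, -0.6, -0.5], 0.6], [[0, 0, 0], [0, 0, 0], 0.6]]}}

```text
t: 19.75
tool_pos: [0.4572, -0.2528, 0.2686]
tool_rot: [-0.024, 1.576, 0.024]
contact_force: [0.8, -0.1, -0.3]
opening: 0.0513
```

```bash
cat >> h.py <<'E'
def orange_wrist(name):
    o=st(); c=get_calibration('wrist'); p,d=get_image('wrist'); cv2.imwrite(f'pics/{name}.png',p); P=cloud('wrist',d,c)
    hsv=cv2.cvtColor(p,cv2.COLOR_BGR2HSV)
    m=(hsv[...,0]>6)&(hsv[...,0]<20)&(hsv[...,1]>170)&(P[...,2]>.012)&(P[...,2]<.08)&(P[...,2]>0)
    n,l,s,ce=cv2.connectedComponentsWithStats(m.astype(np.uint8))
    for i in range(1,n):
        if s[i,4]<60: continue
        X=P[l==i]; t=X[X[:,2]>np.percentile(X[:,2],98)-.005]
        (a,b),r=cv2.minEnclosingCircle(t[:,:2].astype(np.float32)); print(ce[i],s[i,4],'sleeve top centre',a,b,'r',r,'z',t[:,2].mean())
E
python3 -c "
from h import *
orange_wrist('w11')"
```

```text
t 19.75 tcp [ 0.4572 -0.2528  0.2686] grasp [ 0.4564 -0.2528  0.1137] tip z 0.09565106349866614 zdir yaw 0.03049271256327337 tilt [-0.0054  0.0001] F [ 0.8207 -0.0879 -0.2626] open 0.05134643767588171
[325.3446 206.9467] 769 sleeve top centre 0.4585685729980469 -0.25430428981781006 r 0.01585579477250576 z 0.02821416741569892
[312.1689 314.564 ] 805 sleeve top centre 0.4502507150173187 -0.3537735342979431 r 0.01622813381254673 z 0.027970290649501888
```

View pics/w11.png

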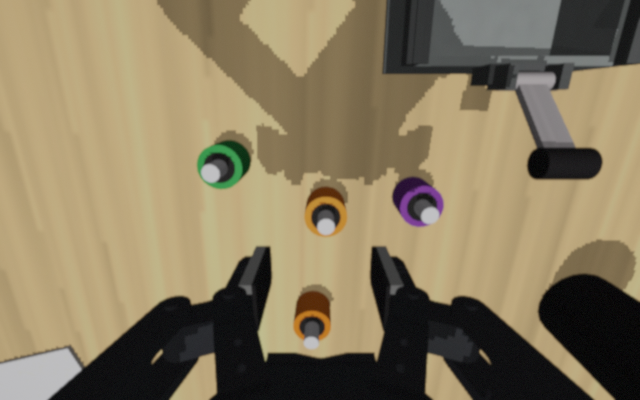

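>>> {"api": "carry_out", "payload": {"increments": [[[0, -0.05, 0], [0.08, -0.08, -0.7], 0.6], [[0, 0, 0], [0, 0, -1], 0.6], [[0, 0, 0], [0, 0, -1], 0.6], [[0, 0, 0], [0, 0, -0.8], 0.6], [[0, 0, 0], [0, 0, -0.4], 0.6], [[0, 0, 0], [0, 0, 0], 0.6]]}}

```text
t: 20.4
tool_pos: [0.4609, -0.25, 0.1925]
tool_rot: [-0.029, 1.565, 0.026]
contact_force: [0.3, 0.3, -0.3]
opening: 0.051
```

```bash
python3 -c "
from h import *
orange_wrist('w12')"
```

```text
t 20.4 tcp [ 0.4609 -0.25    0.1925] grasp [ 0.4618 -0.2503  0.0375] tip z 0.019490284681254466 zdir yaw 0.03537189333956811 tilt [ 0.006  -0.0018] F [ 0.3395  0.265  -0.3259] open 0.051048006957046484
[315.8127 259.5852] 1895 sleeve top centre 0.45876145362854004 -0.2544815242290497 r 0.01611761748790741 z 0.028119267240794454
```

View pics/w12.png

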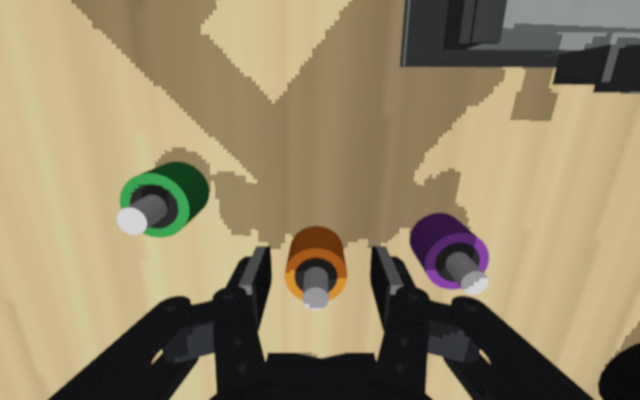

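>>> {"api": "carry_out", "payload": {"increments": [[[0, 0, 0], [-0.12, -0.2, -0.25], 0.6], [[0, 0, 0], [0, 0, -0.15], 0.6], [[0, 0, 0], [0, 0, 0], 0.3], [[0, 0, 0], [0, 0, 0], 0.1], [[0, 0, 0], [0, 0, 0], 0.1], [[0, 0, 0], [0, 0, 0], 0.1]]}}

```text
t: 21.05
tool_pos: [0.4601, -0.2554, 0.1885]
tool_rot: [-0.033, 1.558, 0.023]
contact_force: [0.2, 0.0, -1.1]
opening: 0.0306
```

```bash
python3 -c "
from h import *
st()"
```

```text
t 21.05 tcp [ 0.4601 -0.2554  0.1885] grasp [ 0.462  -0.2564  0.0336] tip z 0.015565218371475426 zdir yaw 0.03560390622378224 tilt [ 0.0125 -0.0064] F [ 0.2055  0.025  -1.1247] open 0.03058274856129719
```

>>> {"api": "carry_out", "payload": {"increments": [[[0, 0, 0], [0, 0, 0.5], 0], [[0, 0.1, 0], [0, 0, 1], 0], [[0, 0, 0], [0, 0, 1], 0], [[0, 0, 0], [0, 0, 1], 0], [[0, 0, 0], [0, 0, 1], 0], [[0, 0, 0], [0, 0, 1], 0], [[0, 0, 0], [0.1, 0.5, 1], 0], [[0, 0, 0], [0.4, 1, 0.4], 0]]}}

```text
t: 21.85
tool_pos: [0.4681, -0.2249, 0.3343]
tool_rot: [-0.03, 1.571, 0.021]
contact_force: [0.5, 0.0, -0.1]
opening: 0.0299
```

>>> {"api": "carry_out", "payload": {"increments": [[[0, 0, 0], [0.45, 1, 0], 0], [[0, 0, 0], [0.45, 1, 0], 0], [[0, 0, 0], [0.45, 1, 0], 0], [[0, 0, 0], [0.45, 1, 0], 0], [[0, 0, 0], [0.45, 1, 0], 0], [[0, 0, 0], [0.45, 1, 0], 0], [[0, 0, 0], [0.45, 1, 0], 0], [[0, 0, 0], [0.45, 1, 0], 0]]}}

```text
t: 22.65
tool_pos: [0.5419, -0.0587, 0.3442]
tool_rot: [-0.032, 1.56, 0.015]
contact_force: [0.5, -1.0, 0.1]
opening: 0.0301
```

```bash
python3 -c "
from h import *
st()"
```

```text
t 22.65 tcp [ 0.5419 -0.0587  0.3442] grasp [ 0.5436 -0.0603  0.1892] tip z 0.1711989891226386 zdir yaw 0.03029388973648789 tilt [ 0.011  -0.0105] F [ 0.4523 -0.9527  0.068 ] open 0.030059724966500324
```

>>> {"api": "carry_out", "payload": {"increments": [[[0.1, 0.1, 0], [0.6, 0.35, -0.4], 0], [[0, 0, 0], [0, 0, -1], 0], [[0, 0, 0], [0, 0, -1], 0], [[0, 0, 0], [0, 0, -1], 0], [[0, 0, 0], [0, 0, -0.8], 0], [[0, 0, 0], [0, 0, 0], 0]]}}

```text
t: 23.25
tool_pos: [0.5554, -0.0478, 0.2631]
tool_rot: [-0.029, 1.563, 0.027]
contact_force: [-0.8, -0.7, -0.9]
opening: 0.0301
```

```bash
python3 -c "
from h import *
orange_wrist('w13')"
```

```text
t 23.25 tcp [ 0.5554 -0.0478  0.2631] grasp [ 0.5566 -0.0479  0.1081] tip z 0.09007584197760746 zdir yaw 0.03579095320026228 tilt [ 0.0078 -0.0009] F [-0.7661 -0.7057 -0.9375] open 0.030127790741385368
```

View pics/w13.png

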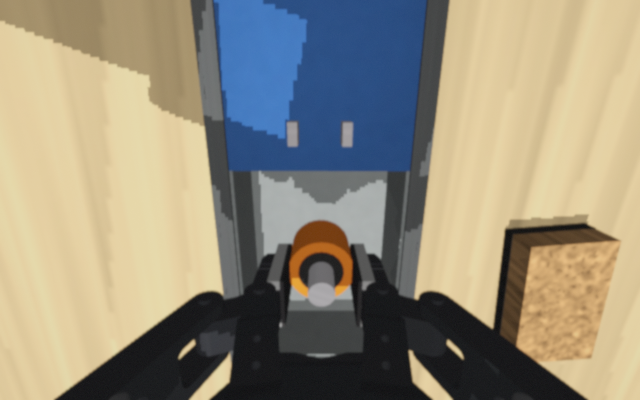

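>>> {"api": "carry_out", "payload": {"increments": [[[0, 0.05, 0], [-0.05, -0.1, -0.7], 0], [[0, 0, 0], [0, 0, -1], 0], [[0, 0, 0], [0, 0, -0.8], 0], [[0, 0, 0], [0, 0, -0.3], 0], [[0, 0, 0], [0, 0, -0.1], 0], [[0, 0, 0], [0, 0, 0], 0]]}}

```text
t: 23.9
tool_pos: [0.5568, -0.0513, 0.2087]
tool_rot: [-0.031, 1.557, 0.024]
contact_force: [-0.8, 0.5, 0.6]
opening: 0.0298
```

```bash
python3 -c "
from h import *
st()"
```

```text
t 23.9 tcp [ 0.5568 -0.0513  0.2087] grasp [ 0.5589 -0.0519  0.0538] tip z 0.035762173434886635 zdir yaw 0.035082145444488635 tilt [ 0.0135 -0.0038] F [-0.8193  0.4631  0.5829] open 0.029829929110060573
```

>>> {"api": "carry_out", "payload": {"increments": [[[0, 0.13, 0], [-0.05, 0, -0.3], 0], [[0, 0, 0], [0, 0, -0.3], 0], [[0, 0, 0], [0, 0, -0.1], 0], [[0, 0, 0], [0, 0, 0], 0]]}}

```text
t: 24.3
tool_pos: [0.5568, -0.0516, 0.196]
tool_rot: [-0.031, 1.567, 0.024]
contact_force: [-0.4, 0.2, -1.2]
opening: 0.0302
```

```bash
python3 -c "
from h import *
st()"
```

```text
t 24.3 tcp [ 0.5568 -0.0516  0.196 ] grasp [ 0.5573 -0.0524  0.041 ] tip z 0.022985594504460388 zdir yaw 0.035005795738692336 tilt [ 0.0033 -0.0048] F [-0.3995  0.2239 -1.1936] open 0.030164065320962996
```

>>> {"api": "carry_out", "payload": {"increments": [[[0, 0, 0], [0, 0, 0], 0.4], [[0, 0, 0], [0, 0, 0], 0.55], [[0, 0, 0], [0, 0, 0], 0.55], [[0, 0, 0], [0, 0, 0.5], 0.6], [[0, 0, 0], [0, 0, 1], 0.6], [[0, 0, 0], [0, 0, 1], 0.6], [[0, 0, 0], [0, 0, 1], 0.6], [[0, 0, 0], [0, 0, 1], 0.6]]}}

```text
t: 25.1
tool_pos: [0.5557, -0.0513, 0.2893]
tool_rot: [-0.031, 1.571, 0.025]
contact_force: [-0.4, -0.6, 0.1]
opening: 0.0509
```

>>> {"api": "carry_out", "payload": {"increments": [[[0, 0, 0], [0, 0, 1], 0.6], [[0, 0, 0], [0, -0.3, 1], 0.6], [[0, 0, 0], [-0.36, -1, 0.5], 0.6], [[0, 0, 0], [-0.36, -1, 0], 0.6], [[0, 0, 0], [-0.36, -1, 0], 0.6], [[0, 0, 0], [-0.36, -1, 0], 0.6], [[0, 0, 0], [-0.36, -1, 0], 0.6], [[0, 0, 0], [-0.36, -1, 0], 0.6]]}}

```text
t: 25.9
tool_pos: [0.5123, -0.1793, 0.3566]
tool_rot: [-0.04, 1.552, 0.024]
contact_force: [0.5, -0.4, 0.4]
opening: 0.0513
```

>>> {"api": "carry_out", "payload": {"increments": [[[0, 0, 0], [-0.36, -1, 0], 0.6], [[0, 0, 0], [-0.36, -1, 0], 0.6], [[0, 0, 0], [-0.36, -1, 0], 0.6], [[0, 0, 0], [-0.36, -1, 0], 0.6], [[0, 0, 0], [-0.36, -1, 0], 0.6], [[0, 0, 0], [-0.36, -1, -0.3], 0.6], [[0, 0, 0], [-0.36, -0.8, -0.5], 0.6], [[0, 0, 0], [0, 0, 0], 0.6]]}}

```text
t: 26.7
tool_pos: [0.4583, -0.3225, 0.3501]
tool_rot: [-0.044, 1.542, 0.016]
contact_force: [-0.3, 0.4, 0.6]
opening: 0.051
```

```bash
python3 -c "
from h import *
orange_wrist('w14')
p,d=get_image('top'); cv2.imwrite('pics/t14.png',cv2.resize(p[170:310,220:480],None,fx=3,fy=3,interpolation=cv2.INTER_CUBIC))"
```

```text
t 26.7 tcp [ 0.4583 -0.3225  0.3501] grasp [ 0.4627 -0.3252  0.1951] tip z 0.1771551725982272 zdir yaw 0.038467841432550214 tilt [ 0.0284 -0.0176] F [-0.2908  0.4341  0.5628] open 0.05098034474141927
[304.4409 201.1207] 406 sleeve top centre 0.45061901211738586 -0.35325852036476135 r 0.015709692612290382 z 0.028224736141879075
```

View pics/w14.png

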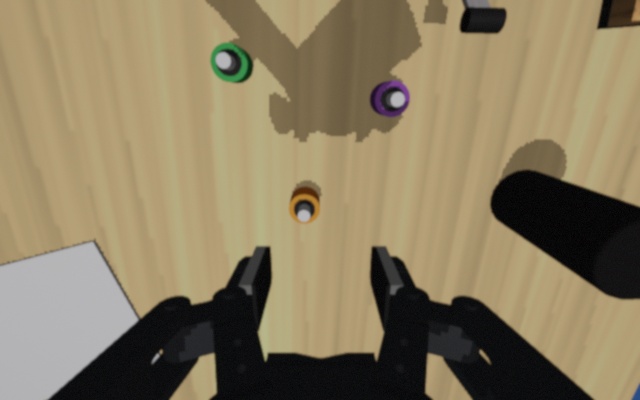

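View pics/t14.png

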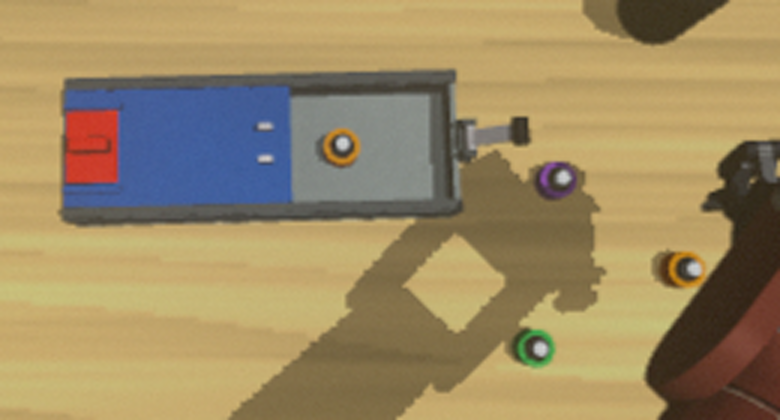

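>>> {"api": "carry_out", "payload": {"increments": [[[0.1, 0.15, -0.05], [-0.2, -0.8, -1], 0.6], [[0.08, 0.13, 0], [-0.2, -0.8, -1], 0.6], [[0, 0, 0], [0, 0, -1], 0.6], [[0, 0, 0], [0, 0, -1], 0.6], [[0, 0, 0], [0, 0, -1], 0.6], [[0, 0, 0], [0, 0, -0.7], 0.6], [[0, 0, 0], [0, 0, 0], 0.6]]}}

```text
t: 27.5
tool_pos: [0.4555, -0.3501, 0.2424]
tool_rot: [-0.039, 1.558, 0.028]
contact_force: [0.3, -0.4, -0.3]
opening: 0.0514
```

```bash
python3 -c "
from h import *
orange_wrist('w15')"
```

```text
t 27.5 tcp [ 0.4555 -0.3501  0.2424] grasp [ 0.4574 -0.3511  0.0874] tip z 0.0694118995477423 zdir yaw 0.04223817196329692 tilt [ 0.0122 -0.0068] F [ 0.2539 -0.4332 -0.3359] open 0.051447653292980906
[310.7335 220.2899] 1028 sleeve top centre 0.4505148231983185 -0.3539460003376007 r 0.015956582501530647 z 0.028148732071895537
```

>>> {"api": "carry_out", "payload": {"increments": [[[0.05, 0.12, -0.05], [-0.2, -0.15, -0.6], 0.6], [[0, 0, 0], [-0.05, -0.05, -1], 0.6], [[0, 0, 0], [0, 0, -1], 0.6], [[0, 0, 0], [0, 0, -0.4], 0.6], [[0, 0, 0], [0, 0, 0], 0.6]]}}

```text
t: 28.05
tool_pos: [0.4524, -0.3562, 0.1868]
tool_rot: [-0.038, 1.564, 0.021]
contact_force: [-0.3, -0.8, -0.7]
opening: 0.051
```

```bash
python3 -c "
from h import *
orange_wrist('w16')"
```

```text
t 28.05 tcp [ 0.4524 -0.3562  0.1868] grasp [ 0.4534 -0.3577  0.0318] tip z 0.013773509165637965 zdir yaw 0.03762873599394157 tilt [ 0.0068 -0.0101] F [-0.2983 -0.7805 -0.6953] open 0.050977982474351556
[316.8416 251.4469] 2090 sleeve top centre 0.45059260725975037 -0.3541056215763092 r 0.016469690948724747 z 0.02814435403792985
```

View pics/w16.png

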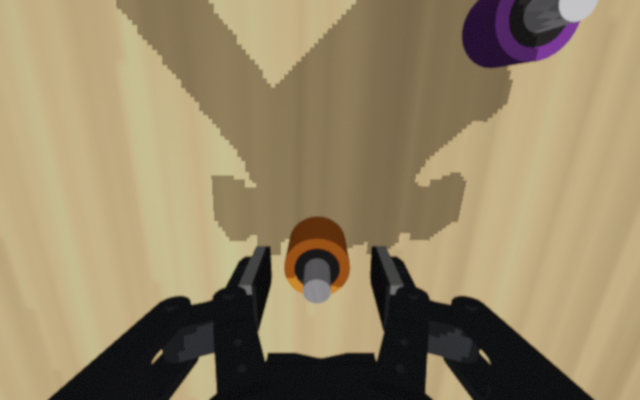

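Orange drum at (317,265) centred between the fingers. Grip (shift y a touch) and lift.

>>> {"api": "carry_out", "payload": {"increments": [[[0.08, 0.05, 0], [-0.07, 0.12, 0], 0.6], [[0, 0, 0], [0, 0, 0], 0.4], [[0, 0, 0], [0, 0, 0], 0.1], [[0, 0, 0], [0, 0, 0], 0.1], [[0, 0, 0], [0, 0, 0], 0.1]], "squeeze": 45}}

```text
t: 28.6
tool_pos: [0.4521, -0.3549, 0.1914]
tool_rot: [-0.035, 1.564, 0.024]
contact_force: [1.1, 0.7, -0.9]
opening: 0.0298
```

```bash
python3 -c "
from h import *
st()"
```

```text
t 28.6 tcp [ 0.4521 -0.3549  0.1914] grasp [ 0.4531 -0.3559  0.0364] tip z 0.01839159175996935 zdir yaw 0.037691599939115285 tilt [ 0.0062 -0.0065] F [ 1.064   0.7048 -0.9118] open 0.02983683092757873
```

>>> {"api": "carry_out", "payload": {"increments": [[[0, 0, 0], [0, 0, 0.5], 0], [[0, 0, 0], [0, 0, 1], 0], [[0, 0, 0], [0, 0, 1], 0], [[0, 0, 0], [0, 0, 1], 0], [[0, 0, 0], [0, 0, 1], 0], [[0, 0, 0], [0, 0.5, 1], 0], [[0, 0, 0], [0.2, 1, 1], 0], [[0, 0, 0], [0.4, 1, 0.5], 0]]}}

```text
t: 29.4
tool_pos: [0.4622, -0.304, 0.3386]
tool_rot: [-0.03, 1.567, 0.023]
contact_force: [0.2, 0.1, -0.7]
opening: 0.0301
```

>>> {"api": "carry_out", "payload": {"increments": [[[0, 0, 0], [0.45, 1, 0], 0], [[0, 0, 0], [0.45, 1, 0], 0], [[0, 0, 0], [0.45, 1, 0], 0], [[0, 0, 0], [0.45, 1, 0], 0], [[0, 0, 0], [0.45, 1, 0], 0], [[0, 0, 0], [0.45, 1, 0], 0], [[0, 0, 0], [0.45, 1, 0], 0], [[0, 0, 0], [0.45, 1, 0], 0]]}}

```text
t: 30.2
tool_pos: [0.536, -0.1375, 0.3488]
tool_rot: [-0.035, 1.557, 0.016]
contact_force: [0.6, 0.7, -1.0]
opening: 0.0299
```

```bash
python3 -c "
from h import *
orange_wrist('w17')"
```

```text
t 30.2 tcp [ 0.536  -0.1375  0.3488] grasp [ 0.5382 -0.1393  0.1938] tip z 0.1758201800163914 zdir yaw 0.03229108939109579 tilt [ 0.0142 -0.0116] F [ 0.5795  0.6555 -1.0106] open 0.02987616084377726
[342.0952  88.8059] 546 sleeve top centre 0.5560465455055237 -0.05178387090563774 r 0.01551587413996458 z 0.034291913565698856
```

View pics/w17.png

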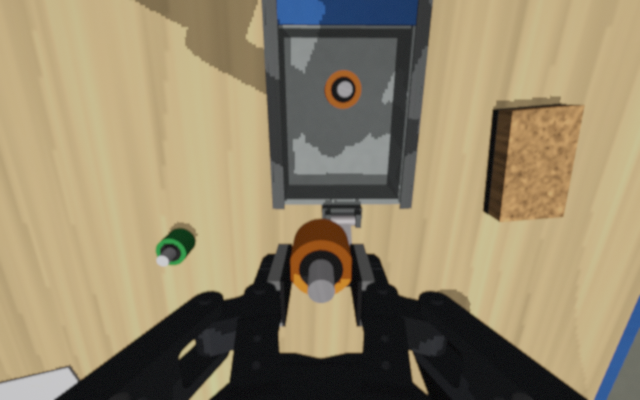

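>>> {"api": "carry_out", "payload": {"increments": [[[0.06, 0.08, 0], [0.55, 0.8, 0], 0], [[0.05, 0.06, 0], [0.55, 0.8, -0.3], 0], [[0, 0, 0], [0, 0, -1], 0], [[0, 0, 0], [0, 0, -1], 0], [[0, 0, 0], [0, 0, -1], 0], [[0, 0, 0], [0, 0, 0], 0]]}}

```text
t: 30.85
tool_pos: [0.5598, -0.1007, 0.2863]
tool_rot: [-0.03, 1.564, 0.03]
contact_force: [-0.8, 0.4, -1.3]
opening: 0.0296
```

```bash
python3 -c "
from h import *
orange_wrist('w18')"
```

```text
t 30.85 tcp [ 0.5598 -0.1007  0.2863] grasp [ 0.5608 -0.1007  0.1313] tip z 0.11326629072701119 zdir yaw 0.03825982267039526 tilt [ 0.0066 -0.0003] F [-0.8428  0.3664 -1.3067] open 0.029560547956252226
[317.2576 142.1916] 788 sleeve top centre 0.5561243891716003 -0.05120733380317688 r 0.015806913375854492 z 0.03431772466459298
```

View pics/w18.png

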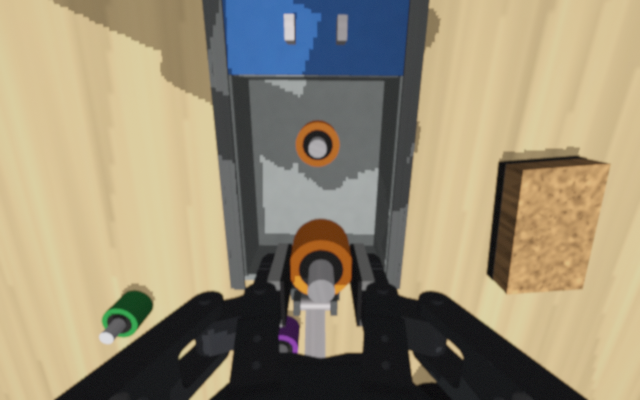

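>>> {"api": "carry_out", "payload": {"increments": [[[0, 0.06, 0], [-0.1, -0.15, -0.8], 0], [[0, 0, 0], [0, 0, -1], 0], [[0, 0, 0], [0, 0, -1], 0], [[0, 0, 0], [0, 0, -0.8], 0], [[0, 0, 0], [0, 0, -0.4], 0], [[0, 0, 0], [0, 0, 0], 0]]}}

```text
t: 31.5
tool_pos: [0.5598, -0.1066, 0.2107]
tool_rot: [-0.033, 1.558, 0.024]
contact_force: [0.3, 0.8, -1.3]
opening: 0.03
```

```bash
python3 -c "
from h import *
st()"
```

```text
t 31.5 tcp [ 0.5598 -0.1066  0.2107] grasp [ 0.5618 -0.1074  0.0557] tip z 0.037719672272493315 zdir yaw 0.037010242292370564 tilt [ 0.0129 -0.0055] F [ 0.3168  0.835  -1.2856] open 0.02996222162222092
```

Another ~11 mm down, then check before release.

>>> {"api": "carry_out", "payload": {"increments": [[[0.05, 0.13, 0], [-0.12, 0, -0.3], 0], [[0, 0, 0], [0, 0, -0.25], 0], [[0, 0, 0], [0, 0, -0.1], 0], [[0, 0, 0], [0, 0, 0], 0]]}}

```text
t: 31.9
tool_pos: [0.5583, -0.1072, 0.1995]
tool_rot: [-0.03, 1.568, 0.028]
contact_force: [0.3, -0.3, -0.5]
opening: 0.0298
```

```bash
python3 -c "
from h import *
orange_wrist('w19')"
```

```text
t 31.9 tcp [ 0.5583 -0.1072  0.1995] grasp [ 0.5587 -0.1075  0.0445] tip z 0.026451990567134737 zdir yaw 0.03677334017875601 tilt [ 0.0031 -0.0016] F [ 0.2808 -0.3396 -0.4875] open 0.029766741452917068
[321.5097 152.8324] 2052 sleeve top centre 0.5563175082206726 -0.05137965455651283 r 0.016011599451303482 z 0.034298631445095186
[320.5102 249.8493] 2362 sleeve top centre 0.557815432548523 -0.10630568116903305 r 0.016913726925849915 z 0.037581768410433584
```

View pics/w19.png

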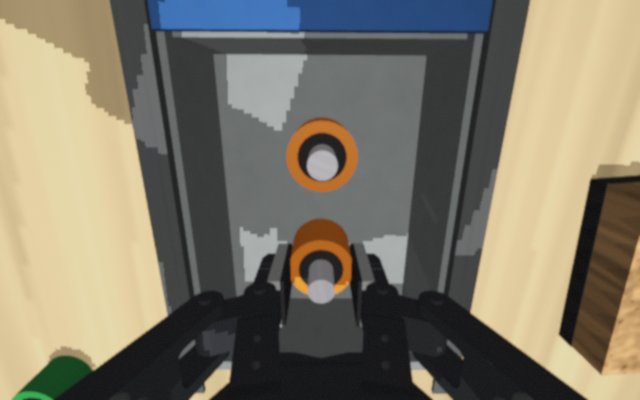

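Sleeve top reads 37.6 mm vs 34.3 seated, so 3 mm more down, then release and rise.

>>> {"api": "carry_out", "payload": {"increments": [[[0, 0, 0], [0, 0, -0.15], 0], [[0, 0, 0], [0, 0, -0.06], 0], [[0, 0, 0], [0, 0, 0], 0.35], [[0, 0, 0], [0, 0, 0], 0.55], [[0, 0, 0], [0, 0, 0], 0.55], [[0, 0, 0], [0, 0, 0.4], 0.55], [[0, 0, 0], [0, 0, 1], 0.55], [[0, 0, 0], [0, 0, 1], 0.55]]}}

```text
t: 32.75
tool_pos: [0.5578, -0.1069, 0.2436]
tool_rot: [-0.03, 1.571, 0.029]
contact_force: [0.0, 0.4, 0.6]
opening: 0.0469
```

>>> {"api": "carry_out", "payload": {"increments": [[[0, 0, 0], [0, 0, 1], 0.55], [[0, 0, 0], [0, 0.3, 1], 0.55], [[0, 0, 0], [0, 1, 1], 0.55], [[0, 0, 0], [0, 1, 0.5], 0.55], [[0, 0, 0], [0, 1, 0], 0.55], [[0, 0, 0], [-0.05, 1, 0], 0.55], [[0, 0, 0], [-0.05, 1, 0], 0.55], [[0, 0, 0], [-0.05, 1, 0], 0.55]]}}

```text
t: 33.55
tool_pos: [0.5561, 0.0207, 0.3293]
tool_rot: [-0.029, 1.553, 0.021]
contact_force: [-0.3, -1.2, 0.1]
opening: 0.047
```

```bash
python3 -c "
from h import *
orange_wrist('w20')
p,d=get_image('scene'); cv2.imwrite('pics/s20.png',p)"
```

```text
t 33.55 tcp [0.5561 0.0207 0.3293] grasp [0.5588 0.02   0.1743] tip z 0.1563389560984431 zdir yaw 0.032177357334065106 tilt [ 0.0173 -0.0047] F [-0.2731 -1.2027  0.1135] open 0.0470073094114438
[314.159  250.0555] 541 sleeve top centre 0.5562805533409119 -0.05009594187140465 r 0.015624242834746838 z 0.034114587400125185
[315.253  296.7676] 581 sleeve top centre 0.5587831139564514 -0.10589286684989929 r 0.016140135005116463 z 0.03402742328478264
```

View pics/s20.png

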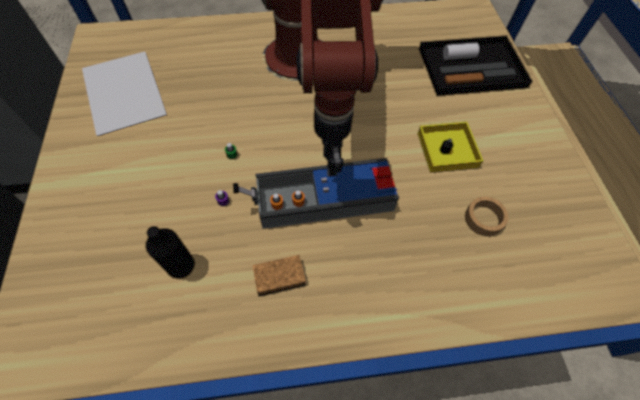

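>>> {"api": "carry_out", "payload": {"increments": [[[0, 0.05, 0], [-0.05, 1, 0], 0.5], [[0, 0.05, 0], [-0.05, 1, 0], 0.5], [[0, 0.05, 0], [-0.05, 1, 0], 0.5], [[0, 0, 0], [-0.05, 1, 0], 0.5], [[0, 0, 0], [-0.05, 1, 0], 0.5], [[0, 0, 0], [-0.05, 1, -0.5], 0.5], [[0, 0, 0], [0, 0.8, -0.8], 0.5], [[0, 0, 0], [0, 0, 0], 0.5]]}}

```text
t: 34.45
tool_pos: [0.551, 0.1577, 0.3066]
tool_rot: [-0.031, 1.562, 0.018]
contact_force: [-0.3, -0.3, -1.0]
opening: 0.0426
```

```bash
cat >> h.py <<'E'
def fin(name):
    st(); c=get_calibration('wrist'); p,d=get_image('wrist'); cv2.imwrite(f'pics/{name}.png',p); P=cloud('wrist',d,c); hsv=cv2.cvtColor(p,cv2.COLOR_BGR2HSV)
    red=((hsv[...,0]<8)|(hsv[...,0]>172))&(hsv[...,1]>150)&(hsv[...,2]>60)
    m=red&(P[...,2]>.083)&(P[...,2]<.096); X=P[m]; print(m.sum(),'fin',X.mean(0),cv2.minAreaRect(X[:,:2].astype(np.float32)))
    m=red&(P[...,2]>.06)&(P[...,2]<.078); X=P[m]; print(m.sum(),'pad',X.mean(0),np.median(X[:,2]),cv2.minAreaRect(X[:,:2].astype(np.float32)))
E
python3 -c "
from h import *
fin('w21')"
```

```text
t 34.45 tcp [0.551  0.1577 0.3066] grasp [0.5523 0.1565 0.1516] tip z 0.13357275230210996 zdir yaw 0.03121709774287766 tilt [ 0.0084 -0.0079] F [-0.3274 -0.2768 -0.9973] open 0.04256925342877529
895 fin [0.5483 0.1659 0.0908] ((0.5482675433158875, 0.16448386013507843), (0.011431857943534851, 0.03339703753590584), 1.7456814050674438)
4068 pad [0.5485 0.1656 0.0733] 0.0733091574225335 ((0.5485458374023438, 0.1637425720691681), (0.0608980767428875, 0.04411819949746132), 1.761603832244873)
```

View pics/w21.png

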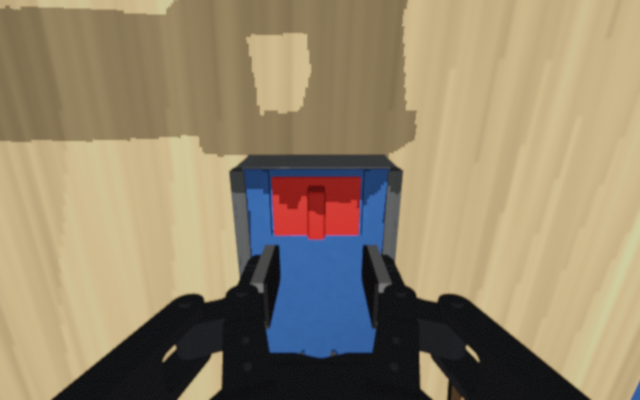

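>>> {"api": "carry_out", "payload": {"increments": [[[0.07, 0.08, 0], [-0.1, 0.3, -0.6], 0.5], [[0, 0, 0], [0, 0, -1], 0.5], [[0, 0, 0], [0, 0, -0.8], 0.5], [[0, 0, 0], [0, 0, -0.4], 0.5], [[0, 0, 0], [0, 0, 0], 0.5]]}}

```text
t: 35.0
tool_pos: [0.5499, 0.161, 0.249]
tool_rot: [-0.022, 1.568, 0.021]
contact_force: [-0.6, -0.0, -0.6]
opening: 0.0425
```

```bash
python3 -c "
from h import *
fin('w22')"
```

```text
t 35.0 tcp [0.5499 0.161  0.249 ] grasp [0.5503 0.1609 0.094 ] tip z 0.07595887706842239 zdir yaw 0.02715941895007464 tilt [ 0.0023 -0.0009] F [-0.6241 -0.0347 -0.6484] open 0.04251424124671411
1658 fin [0.5485 0.1665 0.0906] ((0.5516847372055054, 0.16418074071407318), (0.03408688306808472, 0.04252060502767563), 80.44182586669922)
5625 pad [0.5488 0.1686 0.0733] 0.0733152601717213 ((0.5485085844993591, 0.1639973670244217), (0.06140958517789841, 0.044259730726480484), 1.8029677867889404)
```

View pics/w22.png

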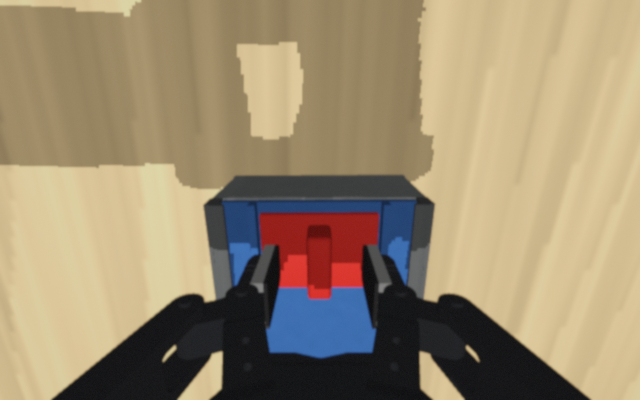

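>>> {"api": "carry_out", "payload": {"increments": [[[0, 0, 0.05], [0, 0.15, 0.15], 0.4], [[0, 0, 0], [0, 0, 0], 0.1], [[0, 0, 0], [0, 0, 0], 0], [[0, 0, 0], [0, 0, 0], 0], [[0, 0, 0], [0, 0, 0], 0]], "squeeze": 60}}

```text
t: 35.55
tool_pos: [0.5495, 0.1642, 0.2545]
tool_rot: [-0.027, 1.571, 0.024]
contact_force: [-0.0, -0.1, -3.7]
opening: 0.0101
```

>>> {"api": "carry_out", "payload": {"increments": [[[0, 0, 0], [0, -0.4, 0], 0], [[0, 0, 0], [0.02, -0.6, 0], 0], [[0, 0, 0], [0.02, -0.6, 0], 0]]}}

```text
t: 35.85
tool_pos: [0.5502, 0.1319, 0.2546]
tool_rot: [-0.026, 1.569, 0.028]
contact_force: [0.8, 2.1, -2.6]
opening: 0.0098
```

```bash
python3 -c "
from h import *
st()"
```

```text
t 35.85 tcp [0.5502 0.1319 0.2546] grasp [0.5504 0.1322 0.0996] tip z 0.08159020232478817 zdir yaw 0.034666573027771506 tilt [0.0011 0.0016] F [ 0.7647  2.0577 -2.5903] open 0.009756755665059149
```

>>> {"api": "carry_out", "payload": {"increments": [[[0, 0, 0], [0.02, -0.7, 0], 0], [[0, 0, 0], [0.02, -0.7, 0], 0], [[0, 0, 0], [0.02, -0.6, 0], 0], [[0, 0, 0], [0, -0.2, 0], 0], [[0, 0, 0], [0, 0, -0.2], 0], [[0, 0, 0], [0, 0, -0.2], 0], [[0, 0, 0], [0, 0, -0.15], 0]]}}

```text
t: 36.55
tool_pos: [0.5524, 0.0808, 0.2474]
tool_rot: [-0.023, 1.57, 0.025]
contact_force: [-10.5, 1.5, 21.5]
opening: 0.01
```

```bash
python3 -c "
from h import *
st()"
```

```text
t 36.55 tcp [0.5524 0.0808 0.2474] grasp [0.5525 0.081  0.0924] tip z 0.07437544931659501 zdir yaw 0.030689886646418165 tilt [0.0007 0.001 ] F [-10.4997   1.536   21.4632] open 0.010035558445627176
```

>>> {"api": "carry_out", "payload": {"increments": [[[-0.03, 0, 0], [0.01, -0.5, -0.08], 0], [[-0.03, 0, 0], [0.01, -0.6, -0.08], 0], [[-0.03, 0, 0], [0.01, -0.6, -0.08], 0], [[0, 0, 0], [0.01, -0.6, -0.08], 0]]}}

```text
t: 36.95
tool_pos: [0.5541, 0.0371, 0.2477]
tool_rot: [-0.033, 1.573, 0.023]
contact_force: [-6.3, 2.3, 8.9]
opening: 0.0101
```

```bash
python3 -c "
from h import *
st()"
```

```text
t 36.95 tcp [0.5541 0.0371 0.2477] grasp [0.5538 0.0362 0.0927] tip z 0.07473484740722652 zdir yaw 0.03579969980264556 tilt [-0.002  -0.0061] F [-6.2516  2.2862  8.8722] open 0.010145154009428125
```

Past the catch. Continue to the stop.

>>> {"api": "carry_out", "payload": {"increments": [[[0, 0, 0], [0, -0.4, -0.08], 0], [[0, 0, 0], [0, -0.4, -0.08], 0], [[0, 0, 0], [0, -0.3, -0.08], 0], [[0, 0, 0], [0, -0.2, -0.08], 0]]}}

```text
t: 37.35
tool_pos: [0.555, 0.0162, 0.248]
tool_rot: [-0.015, 1.575, 0.039]
contact_force: [-6.4, 15.3, 9.2]
opening: 0.0104
```

```bash
python3 -c "
from h import *
st()"
```

```text
t 37.35 tcp [0.555  0.0162 0.248 ] grasp [0.5543 0.0185 0.093 ] tip z 0.07500536247243639 zdir yaw 0.034196870075085845 tilt [-0.0043  0.0148] F [-6.4089 15.3131  9.1518] open 0.010438212359250796
```

>>> {"api": "carry_out", "payload": {"increments": [[[0, 0, 0], [0, -0.1, 0.05], 0], [[0, 0, 0], [0, -0.03, 0.2], 0], [[0, 0, 0], [0, 0, 0.05], 0.2], [[0, 0, 0], [0, 0, 0], 0.4], [[0, 0, 0], [0, 0, 0.3], 0.5], [[0, 0, 0], [0, 0, 1], 0.5], [[0, 0, 0], [0, 0, 1], 0.5], [[0, 0, 0], [0, 0, 0], 0.5]]}}

```text
t: 38.15
tool_pos: [0.5554, 0.0156, 0.3019]
tool_rot: [-0.017, 1.574, 0.041]
contact_force: [0.5, 1.1, 0.7]
opening: 0.0425
```

```bash
python3 -c "
from h import *
fin('w23')"
```

```text
t 38.15 tcp [0.5554 0.0156 0.3019] grasp [0.5547 0.0179 0.1469] tip z 0.12894941135757534 zdir yaw 0.03721715988930362 tilt [-0.0041  0.0152] F [0.5236 1.1219 0.6794] open 0.04253799021396998
899 fin [0.5529 0.0214 0.0908] ((0.553104817867279, 0.019817063584923744), (0.011769665405154228, 0.032886259257793427), 1.812565565109253)
4105 pad [0.5529 0.0207 0.0733] 0.07330030590785114 ((0.5528770685195923, 0.019331371411681175), (0.06148148700594902, 0.04373525083065033), 2.078521728515625)
```

View pics/w23.png

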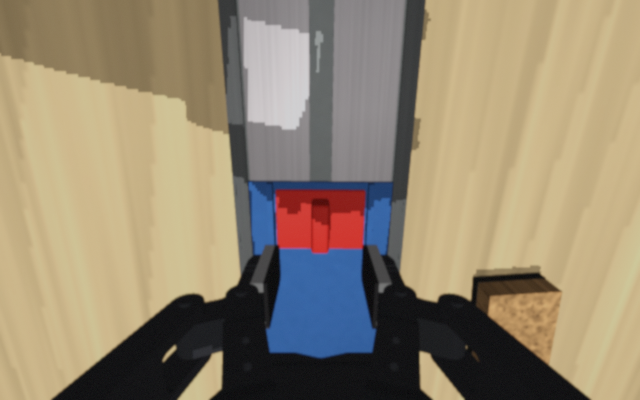

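>>> {"api": "carry_out", "payload": {"increments": [[[-0.07, 0, -0.05], [0, -0.7, 0.8], 0.5], [[-0.07, -0.04, 0], [0, -1, 0.8], 0.5], [[0, 0, 0], [0.05, -1, 0.8], 0.5], [[0, 0, 0], [0.05, -1, 0.5], 0.5], [[0, 0, 0], [0.05, -1, 0], 0.5], [[0, 0, 0], [0.05, -1, 0], 0.5], [[0, 0, 0], [0.05, -1, 0], 0.5], [[0, 0, 0], [0.05, -1, 0], 0.5]]}}

```text
t: 39.0
tool_pos: [0.5584, -0.1483, 0.3595]
tool_rot: [-0.028, 1.58, 0.022]
contact_force: [0.0, 0.1, -0.4]
opening: 0.0427
```

```bash
cat >> h.py <<'E'
def knob(name):
    st(); c=get_calibration('wrist'); p,d=get_image('wrist'); cv2.imwrite(f'pics/{name}.png',p); P=cloud('wrist',d,c)
    for q,z in(('latch_knob',.097),('latch_hinge',.071)):
        for r in tip_of('wrist',q)[:2]: print(q,r['p'],r['centre'],atz('wrist',r['centre'],z,c))
    return p,P
E
python3 -c "
from h import *
knob('w24')"
```

```text
t 39.0 tcp [ 0.5584 -0.1483  0.3595] grasp [ 0.557  -0.1489  0.2045] tip z 0.1865463019172418 zdir yaw 0.032175040305780826 tilt [-0.0093 -0.0038] F [ 0.0439  0.0553 -0.4048] open 0.04268284658156389
latch_knob 0.63 [323.7, 263.0] [ 0.5596 -0.2034  0.097 ]
latch_hinge 0.68 [322.3, 202.5] [ 0.5567 -0.157   0.071 ]
```

View pics/w24.png

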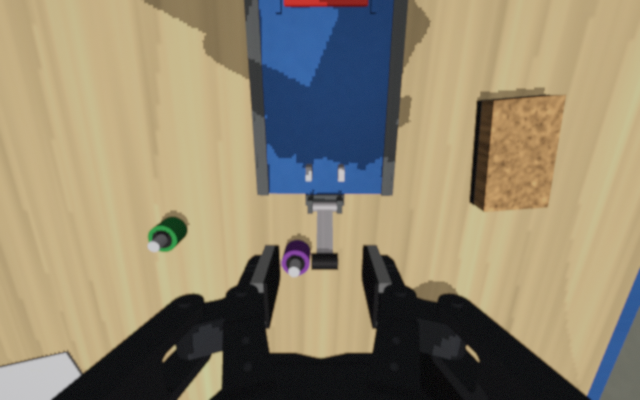

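>>> {"api": "carry_out", "payload": {"increments": [[[0.02, -0.09, 0], [0.05, -1, 0], 0.5], [[0, 0, 0], [0, -1, 0], 0.5], [[0, 0, 0], [0, -0.8, -0.3], 0.5], [[0, 0, 0], [0, 0, -1], 0.5], [[0, 0, 0], [0, 0, -1], 0.5], [[0, 0, 0], [0, 0, 0], 0.5]]}}

```text
t: 39.75
tool_pos: [0.5586, -0.2053, 0.3111]
tool_rot: [-0.025, 1.572, 0.025]
contact_force: [-0.4, 0.0, -0.1]
opening: 0.0429
```

```bash
python3 -c "
from h import *
p,P=knob('w25')
dark=(p.max(2)<60)&(P[...,2]>.085)&(P[...,2]<.112)
n,l,s,ce=cv2.connectedComponentsWithStats(dark.astype(np.uint8))
for i in range(1,n):
    if s[i,4]>60: X=P[l==i]; print(ce[i],s[i,4],X.mean(0),X.max(0),X.min(0))
"
```

```text
t 39.75 tcp [ 0.5586 -0.2053  0.3111] grasp [ 0.5583 -0.2052  0.1561] tip z 0.13809781119111464 zdir yaw 0.03189459861957905 tilt [-0.0018  0.0003] F [-0.4045  0.0249 -0.0546] open 0.04290161791477411
latch_knob 0.79 [324.3, 223.1] [ 0.5597 -0.2016  0.097 ]
latch_hinge 0.96 [324.0, 150.3] [ 0.5582 -0.1581  0.071 ]
[324.9224 213.4828] 232 [ 0.5595 -0.1899  0.11  ] [ 0.5692 -0.1883  0.112 ] [ 0.5493 -0.1927  0.1061]
[445.0437 387.1825] 389 [ 0.66   -0.3376  0.099 ] [ 0.6635 -0.328   0.1116] [ 0.6579 -0.3509  0.0851]
```

View pics/w25.png

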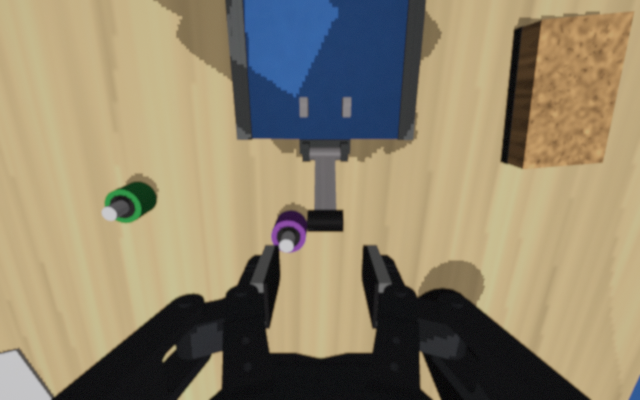

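```bash
python3 -c "
from h import *
c=get_calibration('wrist'); p,d=get_image('wrist'); P=cloud('wrist',d,c)
for r in range(150,236,4): print(r,P[r,324],p[r,324])
"
```

```text
150 [ 0.5609 -0.1588  0.0764] [125 124 128]
154 [ 0.561  -0.1617  0.0756] [107 105 109]
158 [ 0.5611 -0.164   0.078 ] [104 103 107]
162 [ 0.5611 -0.1664  0.0801] [103 103 105]
166 [ 0.5612 -0.1687  0.0824] [104 102 106]
170 [ 0.5612 -0.1708  0.0853] [104 104 107]
174 [ 0.5612 -0.1731  0.0871] [104 103 107]
178 [ 0.5613 -0.1753  0.0893] [104 103 106]
182 [ 0.5614 -0.1777  0.0906] [105 105 108]
186 [ 0.5614 -0.1795  0.094 ] [103 103 106]
190 [ 0.5614 -0.1815  0.0965] [104 103 106]
194 [ 0.5615 -0.1836  0.0982] [104 103 106]
198 [ 0.5615 -0.1861  0.0989] [104 104 106]
202 [ 0.5615 -0.1877  0.1022] [105 103 106]
206 [ 0.5615 -0.1888  0.1066] [48 49 49]
210 [ 0.5615 -0.19    0.1106] [17 15 17]
214 [ 0.5615 -0.1917  0.113 ] [24 21 22]
218 [ 0.5616 -0.1944  0.1128] [31 31 33]
222 [ 0.5617 -0.197   0.113 ] [21 20 21]
226 [ 0.5619 -0.2003  0.1114] [49 67 75]
230 [ 0.5654 -0.2523  0.0014] [137 181 199]
234 [ 0.5656 -0.2574 -0.0001] [139 182 199]
```

>>> {"api": "carry_out", "payload": {"increments": [[[0, 0, 0], [0.08, 0.45, -0.5], 0.5], [[0, 0, 0], [0, 0.05, -0.9], 0.5], [[0, 0, 0], [0, 0, -0.5], 0.5], [[0, 0, 0], [0, 0, 0], 0.5]]}}

```text
t: 40.35
tool_pos: [0.5631, -0.1938, 0.2801]
tool_rot: [-0.031, 1.559, 0.021]
contact_force: [0.6, -0.9, 0.4]
opening: 0.0428
```

```bash
python3 -c "
from h import *
knob('w26')"
```

```text
t 40.35 tcp [ 0.5631 -0.1938  0.2801] grasp [ 0.5649 -0.1947  0.1251] tip z 0.10709151039210518 zdir yaw 0.03349280969010074 tilt [ 0.012  -0.0059] F [ 0.6273 -0.9169  0.4262] open 0.04284808640018485
latch_knob 0.59 [312.9, 263.3] [ 0.5603 -0.2033  0.097 ]
latch_hinge 0.63 [312.0, 178.0] [ 0.5584 -0.16    0.071 ]
```

View pics/w26.png

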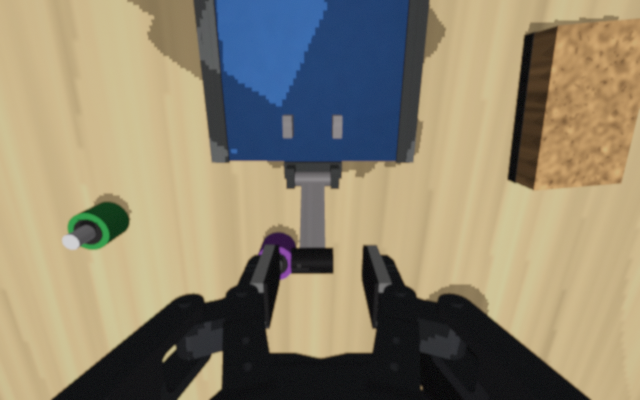

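>>> {"api": "carry_out", "payload": {"increments": [[[0.05, 0.12, 0], [-0.1, -0.05, -0.3], 0.5], [[0, 0, 0], [0, 0, -0.25], 0.5], [[0, 0, 0], [0, 0, 0], 0.5]]}}

```text
t: 40.8
tool_pos: [0.562, -0.1959, 0.2722]
tool_rot: [-0.028, 1.566, 0.023]
contact_force: [0.6, 0.5, 0.1]
opening: 0.043
```

```bash
python3 -c "
from h import *
knob('w27')"
```

```text
t 40.8 tcp [ 0.562  -0.1959  0.2722] grasp [ 0.5627 -0.1965  0.1172] tip z 0.09917697659316696 zdir yaw 0.03281249488389614 tilt [ 0.0046 -0.0034] F [0.6111 0.4752 0.1051] open 0.04300196983385133
latch_knob 0.76 [315.5, 267.2] [ 0.5594 -0.2027  0.097 ]
latch_hinge 0.93 [315.0, 174.1] [ 0.5575 -0.1572  0.071 ]
```

View pics/w27.png

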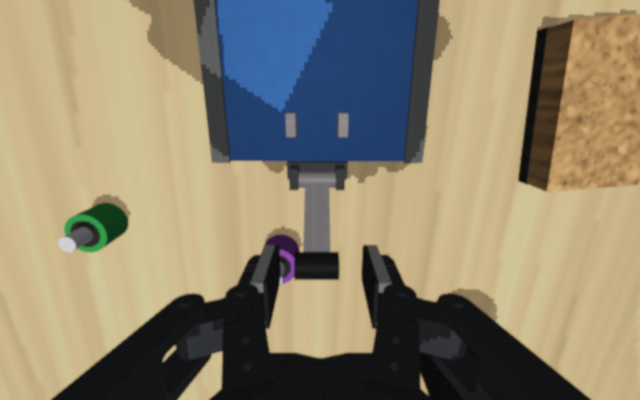

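Knob at (317,265), nearly between the pads. Close gently.

>>> {"api": "carry_out", "payload": {"increments": [[[0, 0, 0], [-0.08, 0, -0.05], 0.4], [[0, 0, 0], [0, 0, 0], 0.2], [[0, 0, 0], [0, 0, 0], 0.1], [[0, 0, 0], [0, 0, 0], 0.1], [[0, 0, 0], [0, 0, 0], 0.1]], "squeeze": 25}}

```text
t: 41.45
tool_pos: [0.5601, -0.1963, 0.2721]
tool_rot: [-0.029, 1.567, 0.022]
contact_force: [-1.0, 0.2, 0.4]
opening: 0.0208
```

```bash
python3 -c "
from h import *
knob('w28')"
```

```text
t 41.45 tcp [ 0.5601 -0.1963  0.2721] grasp [ 0.5607 -0.197   0.1171] tip z 0.09912752946906969 zdir yaw 0.032549213438189645 tilt [ 0.0041 -0.0043] F [-1.0317  0.2184  0.3861] open 0.020844407965334395
latch_knob 0.98 [318.9, 264.9] [ 0.5592 -0.2017  0.097 ]
latch_hinge 0.6 [316.0, 177.0] [ 0.5562 -0.1594  0.071 ]
```

View pics/w28.png

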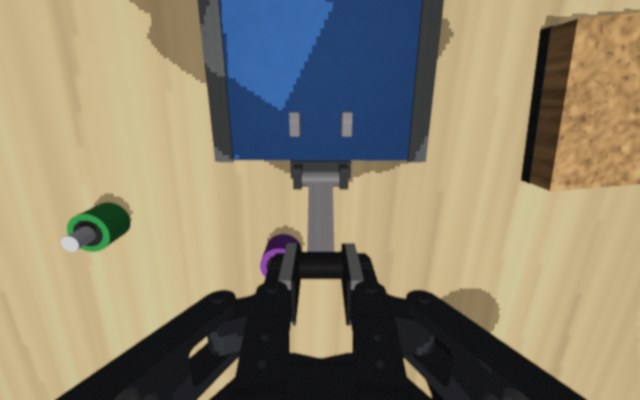

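>>> {"api": "carry_out", "payload": {"increments": [[[0, 0, 0], [-0.01, 0.39, 0.32], 0.1], [[0, 0, 0], [-0.01, 0.44, 0.24], 0.1], [[0, 0, 0], [-0.01, 0.48, 0.14], 0.1]]}}

```text
t: 41.9
tool_pos: [0.5593, -0.1701, 0.2859]
tool_rot: [-0.032, 1.567, 0.018]
contact_force: [-0.3, -3.9, -3.4]
opening: 0.0209
```

```bash
cat >> h.py <<'E'
def arc():
    o=st(); g=o['tool_pos']; M=R.from_rotvec(o['tool_rot']).as_matrix(); k=g+.1655*M[:,0]
    y=k[1]+.1618; z=k[2]-.071; print('rel',y,z,'r',np.hypot(y,z),'th',np.arctan2(z,y))
E
python3 -c "
from h import *
arc()"
```

```text
t 41.9 tcp [ 0.5593 -0.1701  0.2859] grasp [ 0.5598 -0.1715  0.1309] tip z 0.11292173345215406 zdir yaw 0.03157084639957599 tilt [ 0.0038 -0.0087] F [-0.3421 -3.8867 -3.3625] open 0.02089260414178818
rel -0.009751949996149228 0.049421397142604004 r 0.050374348871765895 th 1.7656159758764105
```

Right on the arc. Continue.

>>> {"api": "carry_out", "payload": {"increments": [[[0.03, 0, 0], [-0.01, 0.48, 0.03], 0.1], [[0.03, 0, 0], [-0.01, 0.5, -0.05], 0.1], [[0.03, 0, 0], [-0.01, 0.48, -0.15], 0.1], [[0, 0, 0], [-0.01, 0.43, -0.25], 0.1]]}}

```text
t: 42.3
tool_pos: [0.5582, -0.1292, 0.2808]
tool_rot: [-0.028, 1.568, 0.023]
contact_force: [-4.1, -2.1, 3.3]
opening: 0.021
```

```bash
python3 -c "
from h import *
arc()"
```

```text
t 42.3 tcp [ 0.5582 -0.1292  0.2808] grasp [ 0.5587 -0.1297  0.1258] tip z 0.1078356079930276 zdir yaw 0.03295649161346001 tilt [ 0.0032 -0.0032] F [-4.1466 -2.1048  3.345 ] open 0.020971270324325806
rel 0.03208357991322694 0.04433553081867085 r 0.05472655107917666 th 0.9443710240885289
```

>>> {"api": "carry_out", "payload": {"increments": [[[0, 0, 0], [-0.01, 0.15, -0.45], 0.1], [[0, 0, 0], [-0.01, 0.3, -0.45], 0.1], [[0, 0, 0], [-0.01, 0.2, -0.45], 0.1]]}}

```text
t: 42.6
tool_pos: [0.5579, -0.1106, 0.2581]
tool_rot: [-0.021, 1.57, 0.033]
contact_force: [-3.4, 0.4, 3.9]
opening: 0.0211
```

```bash
python3 -c "
from h import *
arc()
knob('w29')"
```

```text
t 42.6 tcp [ 0.5579 -0.1106  0.2581] grasp [ 0.558  -0.1094  0.1031] tip z 0.08506393307356225 zdir yaw 0.034444583756464156 tilt [0.0008 0.0072] F [-3.4456  0.394   3.9085] open 0.021062868900570023
rel 0.05242602496055751 0.021563735421625 r 0.05668758928106613 th 0.39022450972309247
t 42.6 tcp [ 0.5579 -0.1106  0.2581] grasp [ 0.558  -0.1094  0.1031] tip z 0.08506393307356225 zdir yaw 0.034444583756464156 tilt [0.0008 0.0072] F [-3.4456  0.394   3.9085] open 0.021062868900570023
latch_knob 0.78 [319.6, 291.1] [ 0.5571 -0.1207  0.097 ]
latch_hinge 0.81 [315.5, 316.4] [ 0.5557 -0.157   0.071 ]
```

View pics/w29.png

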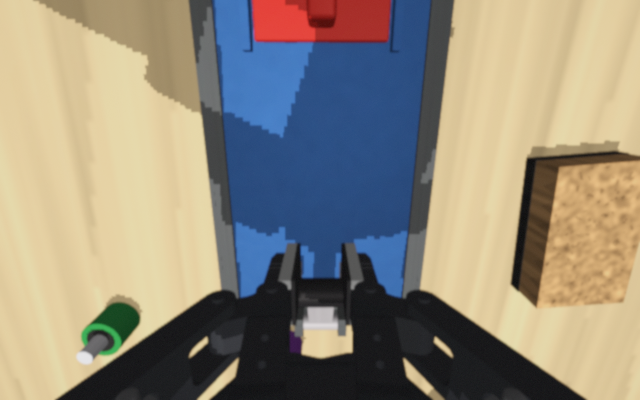

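>>> {"api": "carry_out", "payload": {"increments": [[[0, 0, 0], [0, -0.1, -0.4], 0.1], [[0, 0, 0], [0, 0, 0], 0.3], [[0, 0, 0], [0, 0, 0], 0.5], [[0, 0, 0], [0, 0, 0.2], 0.5], [[0, 0, 0], [0, 0, 0.8], 0.5], [[0, 0, 0], [0, 0, 1], 0.5], [[0, 0, 0], [0, 0, 0.6], 0.2], [[0, 0, 0], [0, -1, 0], 0]]}}

```text
t: 43.55
tool_pos: [0.5585, -0.1283, 0.3075]
tool_rot: [-0.013, 1.568, 0.044]
contact_force: [-0.3, -1.1, -0.2]
opening: 0.0142
```

```bash
python3 -c "
from h import *
p,P=knob('w30')
for r in range(230,330,5): print(r,P[r,322],p[r,322])"
```

```text
t 43.55 tcp [ 0.5585 -0.1283  0.3075] grasp [ 0.5589 -0.1253  0.1526] tip z 0.13457428885908165 zdir yaw 0.03627746227569249 tilt [0.0024 0.0192] F [-0.2766 -1.0952 -0.1703] open 0.014239782538750346
latch_knob 0.63 [320.9, 218.8] [ 0.5581 -0.1163  0.097 ]
latch_hinge 0.98 [317.6, 259.5] [ 0.5573 -0.1594  0.071 ]
230 [ 0.5593 -0.1267  0.0906] [179 178 182]
235 [ 0.5595 -0.1317  0.0875] [179 178 182]
240 [ 0.5597 -0.1365  0.0852] [179 177 183]
245 [ 0.5599 -0.1417  0.0824] [179 178 183]
250 [ 0.5601 -0.1467  0.0803] [179 179 183]
255 [ 0.5603 -0.152   0.0777] [179 178 183]
260 [ 0.5605 -0.1575  0.0751] [179 178 182]
265 [ 0.5607 -0.161   0.0762] [189 189 194]
270 [ 0.5631 -0.2097 -0.0001] [151 196 215]
275 [ 0.5634 -0.2161 -0.001 ] [152 196 215]
280 [ 0.5635 -0.221   0.0006] [151 197 215]
285 [ 0.5638 -0.2278 -0.0006] [152 197 215]
290 [ 0.5639 -0.2323  0.0017] [152 197 215]
295 [ 0.5642 -0.2397 -0.0001] [153 197 215]
300 [ 0.5645 -0.2455  0.0004] [153 197 214]
305 [ 0.5647 -0.2518  0.0004] [153 198 215]
310 [ 0.5649 -0.2573  0.0014] [152 197 214]
315 [ 0.5652 -0.2645  0.0004] [153 198 215]
320 [ 0.5654 -0.2714 -0.0001] [154 198 215]
325 [ 0.5657 -0.2776  0.0003] [153 198 214]
```

View pics/w30.png

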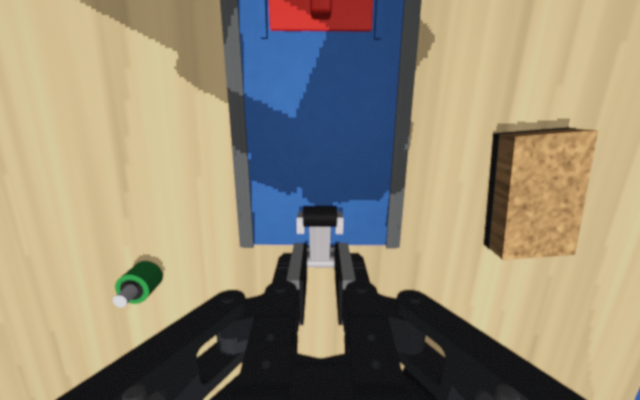

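>>> {"api": "carry_out", "payload": {"increments": [[[-0.19, 0, 0], [0, 0.7, -0.2], 0], [[0, 0, 0], [0, 0, -0.7], 0], [[0, 0, 0], [0, 0, -0.4], 0], [[0, 0, 0], [0, 0, 0], 0]]}}

```text
t: 44.1
tool_pos: [0.5573, -0.1148, 0.2772]
tool_rot: [-0.023, 1.572, 0.027]
contact_force: [0.3, -0.1, -0.0]
opening: -0.0
```

```bash
python3 -c "
from h import *
st()"
```

```text
t 44.1 tcp [ 0.5573 -0.1148  0.2772] grasp [ 0.5571 -0.1145  0.1222] tip z 0.10422576208944065 zdir yaw 0.03198970335257648 tilt [-0.0018  0.002 ] F [ 0.2656 -0.0788 -0.0262] open -1.0961157762892052e-05
```

>>> {"api": "carry_out", "payload": {"increments": [[[0, 0, 0], [0, 0, -0.4], 0], [[0, 0, 0], [0, 0, -0.4], 0], [[0, 0, 0], [0, 0.05, -0.3], 0]]}}

```text
t: 44.4
tool_pos: [0.5576, -0.1141, 0.254]
tool_rot: [-0.022, 1.572, 0.027]
contact_force: [0.3, -0.1, -0.0]
opening: -0.0005
```

```bash
python3 -c "
from h import *
st()"
```

```text
t 44.4 tcp [ 0.5576 -0.1141  0.254 ] grasp [ 0.5574 -0.1137  0.099 ] tip z 0.08095102064990387 zdir yaw 0.031425209236065316 tilt [-0.0011  0.0028] F [ 0.2591 -0.0805 -0.0222] open -0.0005057965321975447
```

```bash
python3 -c "
from h import *
knob('w31'); st()"
```

```text
t 44.4 tcp [ 0.5576 -0.1141  0.254 ] grasp [ 0.5574 -0.1137  0.099 ] tip z 0.08095102064990387 zdir yaw 0.031425209236065316 tilt [-0.0011  0.0028] F [ 0.2591 -0.0805 -0.0222] open -0.0005057965321975447
latch_knob 0.67 [323.1, 249.4] [ 0.5573 -0.0995  0.097 ]
t 44.55 tcp [ 0.5574 -0.114   0.2539] grasp [ 0.557  -0.1135  0.0989] tip z 0.08088632137793836 zdir yaw 0.031747175116354526 tilt [-0.0022  0.0029] F [-0.9129 -0.1977  0.5034] open 1.291191191064299e-05
```

View pics/w31.png

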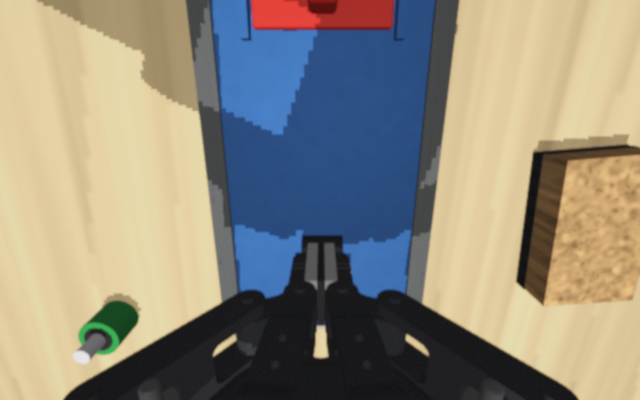

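>>> {"api": "carry_out", "payload": {"increments": [[[0, 0, 0], [0, 0.02, -0.15], 0], [[0, 0, 0], [0, 0, -0.15], 0]]}}

```text
t: 44.75
tool_pos: [0.5582, -0.1139, 0.2506]
tool_rot: [-0.023, 1.572, 0.027]
contact_force: [-8.0, 3.5, 18.6]
opening: 0.0002
```

>>> {"api": "carry_out", "payload": {"increments": [[[0, 0, 0], [0, 0, -0.15], 0]]}}

```text
t: 44.85
tool_pos: [0.5586, -0.1139, 0.2506]
tool_rot: [-0.023, 1.573, 0.027]
contact_force: [-10.6, 4.1, 19.0]
opening: 0.0001
```

>>> {"api": "carry_out", "payload": {"increments": [[[0, 0, 0], [0, 0, 0.2], 0], [[0, 0, 0], [0, 0, 1], 0], [[0, 0, 0], [0, 0, 1], 0], [[0, 0, 0], [0, 0, 1], 0], [[0, 0, 0], [0, -0.8, 1], 0], [[0, 0, 0], [0, -1, 0.5], 0], [[0, 0, 0], [0, -1, 0], 0], [[0, 0, 0], [0, 0, 0], 0]]}}

```text
t: 45.65
tool_pos: [0.5586, -0.1712, 0.3513]
tool_rot: [-0.027, 1.568, 0.026]
contact_force: [0.7, 0.6, 0.5]
opening: -0.0
```

```bash
python3 -c "
from h import *
p,P=knob('w32')
for r in range(170,290,6): print(r,P[r,322],p[r,322])"
```

```text
t 45.65 tcp [ 0.5586 -0.1712  0.3513] grasp [ 0.559  -0.1712  0.1963] tip z 0.17832670775627504 zdir yaw 0.03393791261894138 tilt [ 0.0023 -0.0002] F [0.72   0.6069 0.5017] open -2.386840809914994e-05
latch_knob 0.88 [321.9, 127.2] [ 0.5572 -0.1098  0.097 ]
latch_hinge 0.72 [321.8, 183.0] [ 0.559  -0.1584  0.071 ]
latch_hinge 0.58 [504.7, 135.0] [ 0.7062 -0.1131  0.071 ]
170 [ 0.5587 -0.1464  0.074 ] [124 122 126]
176 [ 0.5589 -0.1516  0.0737] [186 184 186]
182 [ 0.5591 -0.1564  0.0752] [154 153 156]
188 [ 0.5593 -0.1615  0.0756] [174 173 178]
194 [ 0.5608 -0.1906 -0.0013] [135 179 199]
200 [ 0.5611 -0.1973 -0.0003] [135 178 199]
206 [ 0.5613 -0.2043 -0.0001] [135 179 199]
212 [ 0.5616 -0.2111  0.001 ] [137 180 200]
218 [ 0.5618 -0.2183  0.0012] [137 181 199]
224 [ 0.5621 -0.2262 -0.0001] [138 181 199]
230 [ 0.5624 -0.2338 -0.0003] [137 181 199]
236 [ 0.5626 -0.241   0.0005] [137 181 199]
242 [ 0.5629 -0.249  -0.0002] [116 156 172]
248 [ 0.5584 -0.1594  0.1882] [18 19 17]
254 [ 0.5584 -0.1595  0.1941] [15 13 14]
260 [ 0.5583 -0.1598  0.1992] [18 17 17]
266 [ 0.5583 -0.1588  0.206 ] [18 18 16]
272 [ 0.5582 -0.1591  0.2104] [11 12 11]
278 [ 0.5582 -0.1592  0.2147] [16 16 16]
284 [ 0.5583 -0.1609  0.2163] [33 32 33]
```

View pics/w32.png

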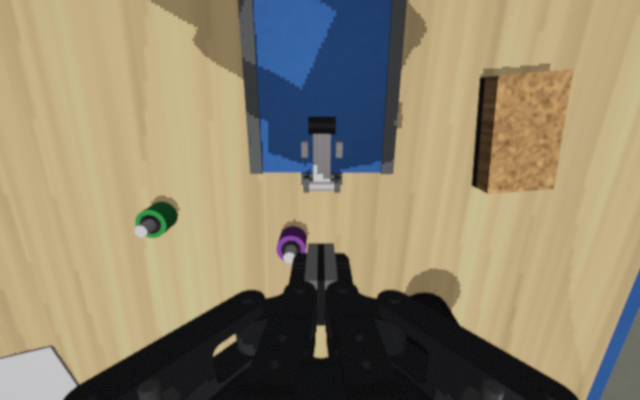

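>>> {"api": "carry_out", "payload": {"increments": [[[0, 0, 0], [-1, -0.5, 0], 0], [[0, 0, 0], [-1, -0.5, 0], 0], [[0, 0, 0], [-1, -0.5, 0], 0], [[0, 0, 0], [-1, -0.5, 0], 0], [[0, 0, 0], [-1, -0.5, 0], 0], [[0, 0, 0], [-1, -0.5, 0], 0], [[0, 0, 0], [0, 0, 0], 0]]}}

```text
t: 46.5
tool_pos: [0.4346, -0.2238, 0.3454]
tool_rot: [-0.03, 1.576, 0.042]
contact_force: [0.2, -0.2, 0.1]
opening: -0.0001
```

```bash
python3 -c "
from h import *
st()
p,d=get_image('top'); P=cloud('top',d)
cv2.imwrite('pics/t33.png',cv2.resize(p[170:310,130:480],None,fx=2.2,fy=2.2,interpolation=cv2.INTER_CUBIC))
rr,cc=np.mgrid[0:400,0:640]; b=(rr>185)&(rr<255)&(cc>235)&(cc<376)
m=b&(P[...,2]>.083)&(P[...,2]<.1); X=P[m]; print('fin',m.sum(),np.median(X,0),cv2.minAreaRect(X[:,:2].astype(np.float32)))
hsv=cv2.cvtColor(p,cv2.COLOR_BGR2HSV)
red=((hsv[...,0]<8)|(hsv[...,0]>172))&(hsv[...,1]>150)&(hsv[...,2]>80)&b
X=P[red&(P[...,2]<.078)]; print('pad',X.mean(0),cv2.minAreaRect(X[:,:2].astype(np.float32)))
for x in (340,348,352,356,360,364,368,372,376): print(x,[tuple(np.round(P[r,x],4)) for r in (213,215)])
p,d=get_image('scene'); cv2.imwrite('pics/s33.png',p); cv2.imwrite('pics/s33c.png',cv2.resize(p[130:240,200:520],None,fx=2.5,fy=2.5,interpolation=cv2.INTER_CUBIC))
"
```

```text
t 46.5 tcp [ 0.4346 -0.2238  0.3454] grasp [ 0.4338 -0.2226  0.1904] tip z 0.17236196702125275 zdir yaw 0.04555177606139749 tilt [-0.0052  0.0074] F [ 0.2453 -0.1823  0.1243] open -5.409642609765489e-05
fin 73 [0.5507 0.0154 0.0907] ((0.5567025542259216, -0.06063680350780487), (0.012316827662289143, 0.18834203481674194), 3.3507959842681885)
pad [0.5514 0.0167 0.0733] ((0.5523515343666077, 0.0159277506172657), (0.0608786977827549, 0.04089432582259178), 1.1118279695510864)
340 [(np.float64(0.5658), np.float64(-0.0693), np.float64(0.0632)), (np.float64(0.561), np.float64(-0.0694), np.float64(0.0609))]
348 [(np.float64(0.5659), np.float64(-0.09), np.float64(0.0641)), (np.float64(0.5612), np.float64(-0.0902), np.float64(0.0606))]
352 [(np.float64(0.5659), np.float64(-0.1003), np.float64(0.0641)), (np.float64(0.5611), np.float64(-0.1005), np.float64(0.0613))]
356 [(np.float64(0.5636), np.float64(-0.109), np.float64(0.0795)), (np.float64(0.559), np.float64(-0.1093), np.float64(0.076))]
360 [(np.float64(0.5664), np.float64(-0.1213), np.float64(0.0621)), (np.float64(0.5598), np.float64(-0.1201), np.float64(0.0715))]
364 [(np.float64(0.566), np.float64(-0.1312), np.float64(0.0656)), (np.float64(0.5596), np.float64(-0.1301), np.float64(0.0734))]
368 [(np.float64(0.5668), np.float64(-0.1423), np.float64(0.0608)), (np.float64(0.5596), np.float64(-0.1403), np.float64(0.0738))]
372 [(np.float64(0.5667), np.float64(-0.1525), np.float64(0.0621)), (np.float64(0.5597), np.float64(-0.1506), np.float64(0.0735))]
376 [(np.float64(0.5649), np.float64(-0.1609), np.float64(0.0741)), (np.float64(0.5596), np.float64(-0.1607), np.float64(0.075))]
```

View pics/t33.png

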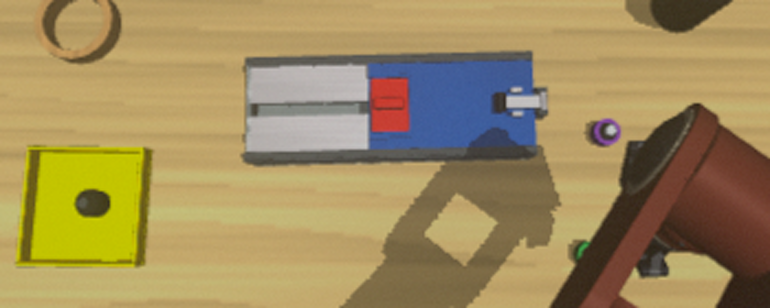

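View pics/s33c.png

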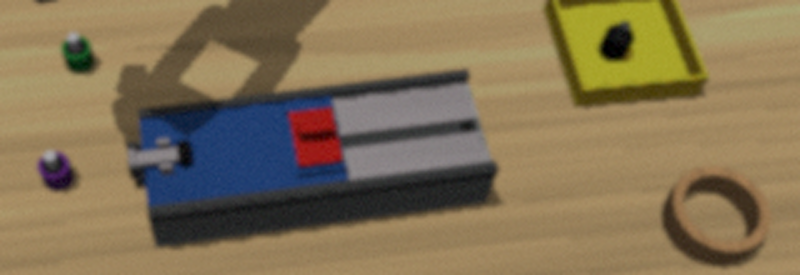

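```bash
python3 -c "
from h import *
st(); print(finish_job())"
```

```text
t 46.6 tcp [ 0.436  -0.2234  0.3457] grasp [ 0.4353 -0.2222  0.1907] tip z 0.1727414378724707 zdir yaw 0.04676703738936678 tilt [-0.004   0.0075] F [-0.045   0.3947  0.0975] open 6.319938719091804e-05
the job is handed in; nothing more can be done
None
```

The job is done and handed in at about 47 s. This start had one worn drum and two new orange ones.

- **Opening:** I held the tab down and slid the cover open to its end stop. The tab may have come partly up for a moment in the first few millimetres. I pressed it again before sliding on.
- **Drums:** The worn drum went from the well into the yellow tray. Both orange drums went into the well; their sleeve tops read 34 mm, which is the seated height. I left the green and purple look-alikes alone.
- **Closing:** I pressed the tab from about 65 mm before shut, took the cover past its catch to the stop, then let the tab up. I swung the latch over by its knob and pressed it down.

**Last checks**
- **Cover:** the fin and tab pad are back where they started to within 0.2 mm in the top view. The wrist camera put the fin about 2 mm further along than it did at the start. Measured by that camera alone, the cover travelled 144.6 mm of the expected 145.
- **Tab:** its pad is 73.3 mm above the bench, so it is up.
- **Latch:** the arm lies level at about 73.5 mm between its cheeks.
- **Worn drum and loose items:** the drum is in the tray. I never reached for the bottle, block or tape, and the pictures show no change to them, but I did not re-measure their positions.
- **Latch angle:** the networks' knob position did not match the depth reading, because I had assumed the latch started 2.6 rad open. Depth gave about 2.35 rad, and I used that.

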